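# Load the deck oven and shut it

### The arm

A 6-joint arm with a two-finger parallel gripper is mounted at the origin on the work surface. World frame = base frame: x ahead of the robot, y to its left, z up, the work surface at z = 0. Lengths are in m, angles in rad, forces in N, time in s.
With the tool pointing down it reaches from about 0.3 to 0.875 m from the base axis. Payload 6.4 kg.
Tool frame: the origin (TCP) lies on the centre line of the jaws, within the pads' length; the fingertips stand 11 mm ahead of it and the grasp point (between the pads) lies 8 mm behind it; z points along the fingers, x is the direction in which the jaws open and shut, and the axes are right-handed (so a half turn about z gives the same grasp; the last joint's range is limited). The gripper opens to 85 mm and grips with 20 to 120 N. Pads are 22 mm wide; open, the fingers measure 114 mm over their backs; the gripper's body (76 mm by 85 mm) begins 54 mm behind the grasp point. The pads swing forward as they close: fully open they stand 13 mm farther back than shut.
Start: joints at [0.981, 0.181, 1.607, -0, 1.354, -0.206], TCP at [0.215, 0.533, 0.242] pointing down, gripper open.
Joint ranges: [-2.99, 2.99], [-0.89, 2.07], [0.3, 2.58], [-1.14, 4.28], [0, 2.63], [-3.12, 3.12]. Speed limits (rad/s): [2.57, 2.57, 3.01, 3.14, 3.14, 3.14].

### API

Orientations are given as a rotation vector (axis times angle).
In Python, from bench import env gives the robot as it stands.
- The arm moves only by the shell command python3 -m jog 'ROWS' [FORCE]. ROWS is JSON, a list of rows, each a list of 7 numbers: the closure in counts, from 0 (fully open) to 255 (shut), then the shift along the tool's x, y, z in m, then the turn, a rotation vector about the tool's x, y, z in degrees. In form: [[jaw, dx, dy, dz, ax, ay, az], ...]. A call has 1 to 12 rows; each row is the pose to reach, as a shift and turn from the pose measured when the call began, along the tool's axes at that moment; what a row does not reach only later rows make up. A row lasts 1/8 s, in which the tool goes at most 62.5 mm and 10.7 degrees, less where a joint would pass 70% of its speed; a pose out of reach is approached as far as the arm can. A call with a gripper value outside its range is refused whole. The fingers move at their own pace and stop on an object; FORCE is the grip in N (left out, the last holds). Time passes only in rows, so rows that repeat a pose let the fingers close. It gives the time, the measured TCP pose, the force and the opening at its end, in the units of the state.
- env.get_state(): the state, without advancing time (a new reading comes with each control period).
- env.get_image(name): name is "scene" or "top" or "wrist"; returns a dict with "frame" (480x640x3 uint8, red, green, blue), "vertical_fov" (degrees; the focal length in pixels is half the picture's height over the tangent of half this angle, whatever the lens; pixels are square), "cx", "cy" (the principal point, pixels), "R" (3x3) and "t" (3): a world point X has camera coordinates R X + t; the wrist camera has in their place "hand_eye" (4x4, takes a point from camera to tool coordinates, whose origin is the TCP and whose axes are the tool frame's). Camera axes: x right, y down, z forward; pixel columns grow to the right and rows downward; lengths in m; the calibration is good to about 2 mm. The wrist camera is an equidistant fisheye: a pixel r from the principal point sees the ray r / f radians off the axis. A picture is of the moment at which its call begins: read the wrist's pose just before it. There is no depth.
- env.job_done(): hands the job in, once; it reports no verdict.
The state is a dict: "time": time; "qpos": joint angles; "joint_vel": joint speeds; "tau": joint torques, N m; "position": TCP position; "orientation": TCP orientation; "ft_force": force on the tool from outside, world axes, zero at the start; "moment": the same for the moment, N m; "grip_width": opening from 0.0 (shut) to 1.0 (fully open).
Only numpy, scipy, OpenCV 4.12 (cv2) and the standard library are available. Lean on these libraries where they do the work, as an engineer would, in place of code of your own. Each camera call takes 0.05 s, during which the arm holds its last target.

### The job

Take every yellow-lidded loaf tin out of the black crate and stand them upright, side by side on the floor of the pulled-out oven tray, leaving the grey-lidded tin and the red-topped roll in the crate. When all are on, slide the tray fully home into the oven, then push the oven door shut until it snaps home on its catch, and set the vent slider on the oven's roof level with the red pointer. Do not disturb the bowl, the jar or the brush on the counter.

Things in the scene. Friction and masses are not known exactly. Their poses are not given: they have to be found in the camera images.
- tin1: lidded steel loaf tin with a yellow lid: 58 mm (its x) by 100 mm (its y) by 46 mm high over the lid, and on the lid a yellow bar grip 12 mm wide (x), 60 mm long (y), 24 mm tall (top of the grip 70 mm above the underside). About 0.3 kg. Origin: centre of its underside, z up. Three or four yellow ones are present; None if absent
- tin2: lidded steel loaf tin with a yellow lid: 58 mm (its x) by 100 mm (its y) by 46 mm high over the lid, and on the lid a yellow bar grip 12 mm wide (x), 60 mm long (y), 24 mm tall (top of the grip 70 mm above the underside). About 0.3 kg. Origin: centre of its underside, z up. Three or four yellow ones are present; None if absent
- tin3: lidded steel loaf tin with a yellow lid: 58 mm (its x) by 100 mm (its y) by 46 mm high over the lid, and on the lid a yellow bar grip 12 mm wide (x), 60 mm long (y), 24 mm tall (top of the grip 70 mm above the underside). About 0.3 kg. Origin: centre of its underside, z up. Three or four yellow ones are present; None if absent
- tin4: lidded steel loaf tin with a yellow lid: 58 mm (its x) by 100 mm (its y) by 46 mm high over the lid, and on the lid a yellow bar grip 12 mm wide (x), 60 mm long (y), 24 mm tall (top of the grip 70 mm above the underside). About 0.3 kg. Origin: centre of its underside, z up. Three or four yellow ones are present; None if absent
- grey_tin: lidded steel loaf tin with a dark grey lid: 58 mm (its x) by 100 mm (its y) by 46 mm high over the lid, and on the lid a dark grey bar grip 12 mm wide (x), 60 mm long (y), 24 mm tall (top of the grip 70 mm above the underside). About 0.3 kg. Origin: centre of its underside, z up. It stays in the crate
- roll: round crusty roll with a red sugar top, 76 mm across, 43 mm high; origin: centre of its underside. It stays in the crate
- crate: fixed black open crate (baking tin) 290 (x) by 250 (y) by 45 mm high, walls 4 mm, floor 4 mm thick; origin: centre of its underside
- oven: countertop deck oven, steel, 280 deep (x) by 320 wide (y) by 260 mm high; origin: centre of its underside. Its front face is the plane x = -0.14 m in its own frame, -x pointing out of the oven towards the robot. The oven mouth in the front is 256 mm wide, from 145 to 245 mm above the counter; the roof is 15 mm thick and its edge is set back 22 mm from the front face
- tray (a joint): slide of the oven tray: 0 = fully home inside the oven, up to 0.22 m pulled out towards the robot (along the oven's -x); it stays where it is left, needs about 2 N plus its load
- tray_floor (a point): centre of the upper side of the tray's floor, axes as the oven's. The dark steel tray is 180 (x) by 244 mm (y) outside, walls 4 mm thick whose rims are 16 mm above this floor; so 172 by 236 mm inside
- tray_tab (a point): top middle of the front (outer) face of the black upright push tab at the middle of the tray's front rim: 50 mm wide (y), 6 mm thick, 56 mm taller than the rim. With the tray home its face is 3 mm inside the oven's front face
- door (a joint): hinge of the oven's door: 0 = shut and seated on its catch, grows as it opens towards the robot, up to 1.9 rad. A spring roller catch in the mouth's right-hand (-y) jamb resists over the last 0.07 rad (about 7 N at the free edge, more nearer the hinge), then snaps in; pushed short of this the door stays ajar at 0.05 or more
- door_hinge (a point): point on the door's upright hinge axis, at mid height of the door, at its left (+y) edge on its outer face; turns with the door. The red door is 300 mm wide, 110 mm high (150 to 260 mm above the counter), 15 mm thick; in this point's frame the panel runs from the hinge along -y, its outer face is the plane x = 0 and -x points out of the outer face
- door_handle (a point): middle of the upright steel bar handle on the door's outer face, 270 mm from the hinge and 35 mm off the face
- vent (a joint): slide of the vent control on the oven's roof: 0 to 0.1 m, grows towards the oven's +y; friction 1.5 N, stays where it is left
- vent_top (a point): centre of the top of the black slider grip, axes as the oven's: grip 28 (x) by 20 (y) by 40 mm tall on a 14 mm high aluminium track, whose middle is 70 mm behind the oven's front face; the top is 54 mm above the roof
- pointer: fixed flat red pointer on the oven's roof beside the vent track, 6 mm high; origin on its middle line, y axis as the oven's. The vent is set when the grip's middle is level with it along y
- bowl: white ceramic bowl, 110 mm across, 55 mm high, bystander; origin: centre of its underside
- jar: amber jar, 64 mm across, 100 mm high, bystander; origin: centre of its underside
- brush: pastry brush with wooden handle, 200 mm long, bystander; origin: middle of its underside
Mind the look-alikes: they are no part of the job. Leave any blue look-alike of the grey_tin alone.

How it is judged:
On the way, in this order (a step that is already met when the one before it is completed fails the run):
1. all yellow-lidded tins stand upright on the tray's floor, let go, with the tray still out (x of tin1 in the frame of tray_floor between -0.085 and 0.085 m and y of tin1 in the frame of tray_floor between -0.115 and 0.115 m and z of tin1 in the frame of tray_floor between -0.006 and 0.012 m and angle between each of tin1, tin2, tin3, tin4's own z axis and vertical below 0.15 rad and x of tin2 in the frame of tray_floor between -0.085 and 0.085 m and y of tin2 in the frame of tray_floor between -0.115 and 0.115 m and z of tin2 in the frame of tray_floor between -0.006 and 0.012 m and x of tin3 in the frame of tray_floor between -0.085 and 0.085 m and y of tin3 in the frame of tray_floor between -0.115 and 0.115 m and z of tin3 in the frame of tray_floor between -0.006 and 0.012 m and x of tin4 in the frame of tray_floor between -0.085 and 0.085 m and y of tin4 in the frame of tray_floor between -0.115 and 0.115 m and z of tin4 in the frame of tray_floor between -0.006 and 0.012 m and contact force between the fingers and tin1 below 0.3 N and contact force between the fingers and tin2 below 0.3 N and contact force between the fingers and tin3 below 0.3 N and contact force between the fingers and tin4 below 0.3 N and value of joint tray above 0.02 m), for 0.3 s.
2. the loaded tray is fully home (x of tin1 in the frame of tray_floor between -0.085 and 0.085 m and y of tin1 in the frame of tray_floor between -0.115 and 0.115 m and z of tin1 in the frame of tray_floor between -0.006 and 0.012 m and angle between each of tin1, tin2, tin3, tin4's own z axis and vertical below 0.15 rad and x of tin2 in the frame of tray_floor between -0.085 and 0.085 m and y of tin2 in the frame of tray_floor between -0.115 and 0.115 m and z of tin2 in the frame of tray_floor between -0.006 and 0.012 m and x of tin3 in the frame of tray_floor between -0.085 and 0.085 m and y of tin3 in the frame of tray_floor between -0.115 and 0.115 m and z of tin3 in the frame of tray_floor between -0.006 and 0.012 m and x of tin4 in the frame of tray_floor between -0.085 and 0.085 m and y of tin4 in the frame of tray_floor between -0.115 and 0.115 m and z of tin4 in the frame of tray_floor between -0.006 and 0.012 m and value of joint tray below 0.01 m), for 0.3 s.
3. the door is shut and seated on its catch (value of joint tray below 0.01 m and value of joint door below 0.02 rad), for 0.3 s.
At the end, for the whole second after the job is handed in: every yellow-lidded tin present stands upright on the tray's floor; the tray is home to 10 mm; the door is seated (below 0.02 rad); the vent grip is within 6 mm of the red pointer; the grey-lidded tin and the roll are in the crate; all at rest (all of step 3 and x of tin1 in the frame of tray_floor between -0.085 and 0.085 m and y of tin1 in the frame of tray_floor between -0.115 and 0.115 m and z of tin1 in the frame of tray_floor between -0.006 and 0.012 m and angle between each of tin1, tin2, tin3, tin4's own z axis and vertical below 0.15 rad and x of tin2 in the frame of tray_floor between -0.085 and 0.085 m and y of tin2 in the frame of tray_floor between -0.115 and 0.115 m and z of tin2 in the frame of tray_floor between -0.006 and 0.012 m and x of tin3 in the frame of tray_floor between -0.085 and 0.085 m and y of tin3 in the frame of tray_floor between -0.115 and 0.115 m and z of tin3 in the frame of tray_floor between -0.006 and 0.012 m and x of tin4 in the frame of tray_floor between -0.085 and 0.085 m and y of tin4 in the frame of tray_floor between -0.115 and 0.115 m and z of tin4 in the frame of tray_floor between -0.006 and 0.012 m and y of vent_top in the frame of pointer between -0.006 and 0.006 m and x of grey_tin in the frame of crate between -0.15 and 0.15 m and y of grey_tin in the frame of crate between -0.13 and 0.13 m and z of grey_tin in the frame of crate between -0.01 and 0.035 m and x of roll in the frame of crate between -0.15 and 0.15 m and y of roll in the frame of crate between -0.13 and 0.13 m and z of roll in the frame of crate between -0.01 and 0.035 m and velocity of joint door below 0.02 rad/s and linear speed of each of tin1, tin2, tin3, tin4 below 0.03 m/s); the robot touches nothing.
It fails at once if the bowl is moved more than 40 mm (distance of bowl from where it was at the start of the episode above 0.04 m).
It fails at once if the jar is moved more than 40 mm (distance of jar from where it was at the start of the episode above 0.04 m).
It fails at once if the brush is moved more than 40 mm (distance of brush from where it was at the start of the episode above 0.04 m).
Of tin1, tin2, tin3, tin4 only 3 to 4 are there at a start; the rules pass over those that are not, and their reading is None.
At some moment in a run one of tin1, tin2, tin3, tin4 may be knocked a few centimetres aside while the robot is not near it.
It also fails if it takes over 200 s, if anything falls off the work surface, if the arm or the gripper's body presses on something with over 40 N, if the wrist force passes 120 N, or if a joint passes its speed limit or range.

## Working session

There is one attempt and no reset: what is moved stays moved. The work goes in short steps, Python scripts to look and compute and a shell command to move; the robot and the scene stay as the last step left them, time stands still between calls to the robot, and variables do not carry over. Pictures are saved under pics/ and viewed, and the job is handed in when it is done.

```bash
ls; mkdir -p pics; cat > h.py <<'E'
from bench import env
import numpy as np, cv2
from scipy.spatial.transform import Rotation as R
def save(name,fn,crop=None,scale=1):
    s=env.get_state(); im=env.get_image(name); f=im["frame"][:,:,::-1]
    if crop: f=f[crop[1]:crop[3],crop[0]:crop[2]]
    if scale!=1: f=cv2.resize(f,None,fx=scale,fy=scale,interpolation=cv2.INTER_CUBIC)
    cv2.imwrite("pics/"+fn,f); return s,im
def ray(im,u,v,s=None):
    f=240/np.tan(np.radians(im["vertical_fov"])/2)
    dx,dy=u-im["cx"],v-im["cy"]
    if "R" in im:
        d=np.array([dx/f,dy/f,1]); Rm=np.array(im["R"]); t=np.array(im["t"])
        return -Rm.T@t, Rm.T@d
    r=np.hypot(dx,dy); th=r/f
    d=np.array([np.sin(th)*dx/max(r,1e-9),np.sin(th)*dy/max(r,1e-9),np.cos(th)])
    H=np.array(im["hand_eye"]); Rt=R.from_rotvec(s["orientation"]).as_matrix(); p=np.array(s["position"])
    return Rt@H[:3,3]+p, Rt@H[:3,:3]@d
def at(im,u,v,z,s=None):
    c,d=ray(im,u,v,s); return c+d*(z-c[2])/d[2]
def proj(im,X):
    f=240/np.tan(np.radians(im["vertical_fov"])/2)
    c=np.array(im["R"])@np.array(X)+np.array(im["t"]); return im["cx"]+f*c[0]/c[2], im["cy"]+f*c[1]/c[2]
def st():
    s=env.get_state()
    print("t",round(s["time"],2),"p",np.round(s["position"],4),"o",np.round(s["orientation"],3),"F",np.round(s["ft_force"],1),"g",round(s["grip_width"],3))
    return s
E
python3 - <<'E'
from h import *
s=st(); print(s)
for n in("scene","top","wrist"):
    _,im=save(n,n+"0.png"); print(n,{k:v for k,v in im.items() if k!="frame"})
print(R.from_rotvec(s["orientation"]).as_matrix())
E
```

```text
pics
t 0.0 p [0.215  0.5327 0.2414] o [ 2.604e+00  1.757e+00 -2.000e-03] F [-0.7  0.4  0.4] g 1.001
{'time': 0.0, 'qpos': array([ 9.80721089e-01,  1.81551012e-01,  1.60798125e+00, -8.10545165e-06,
        1.35377099e+00, -2.06282238e-01]), 'joint_vel': array([-0.00069604,  0.00085942,  0.00020778, -0.00045416, -0.00052935,
        0.00040308]), 'tau': array([-1.17069198e-04, -4.44844615e+01, -3.51356363e+01, -2.97224688e-05,
        8.50566983e-03,  2.50024065e-06]), 'position': array([0.21498812, 0.53274334, 0.24139144]), 'orientation': array([ 2.60379682e+00,  1.75662636e+00, -2.48285104e-03]), 'ft_force': array([-0.68536345,  0.392172  ,  0.37314729]), 'moment': array([ 0.02819434, -0.03541796,  0.02900859]), 'grip_width': 1.0006565356343309}
scene {'vertical_fov': 52.34248803660343, 'cx': 323.5655787733148, 'cy': 234.77336284540814, 'R': array([[ 0.93810032, -0.34620691, -0.01041912],
       [-0.22513982, -0.58663892, -0.7779247 ],
       [ 0.26321064,  0.73211717, -0.62827112]]), 't': array([-0.55304079,  0.25260786,  1.45869881])}
top {'vertical_fov': 42.96451520308055, 'cx': 3
[... 186 characters left out ...]
974e-01,  9.83644270e-03, -9.83614504e-01]]), 't': array([-0.07277341,  0.59302878,  1.46297095])}
wrist {'vertical_fov': 65.70646984690485, 'cx': 314.71480721482664, 'cy': 237.02665866560372, 'hand_eye': array([[ 9.99998534e-01, -9.50510665e-04, -1.42455867e-03,
        -1.92684473e-03],
       [ 1.33668545e-03,  9.53211524e-01,  3.02301181e-01,
        -7.81192575e-02],
       [ 1.07056524e-03, -3.02302642e-01,  9.53211396e-01,
        -1.30365395e-01],
       [ 0.00000000e+00,  0.00000000e+00,  0.00000000e+00,
         1.00000000e+00]])}
[[ 3.74437802e-01  9.27251551e-01 -9.45239391e-04]
 [ 9.27250518e-01 -3.74438838e-01 -1.42573696e-03]
 [-1.67595115e-03 -3.42623901e-04 -9.99998537e-01]]
```

View pics/scene0.png

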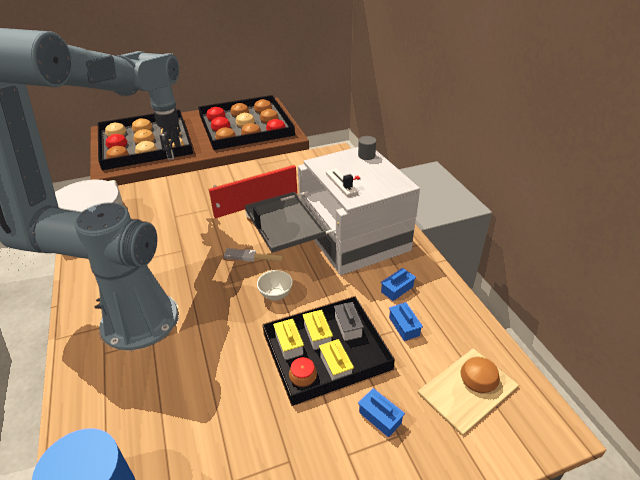

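View pics/top0.png

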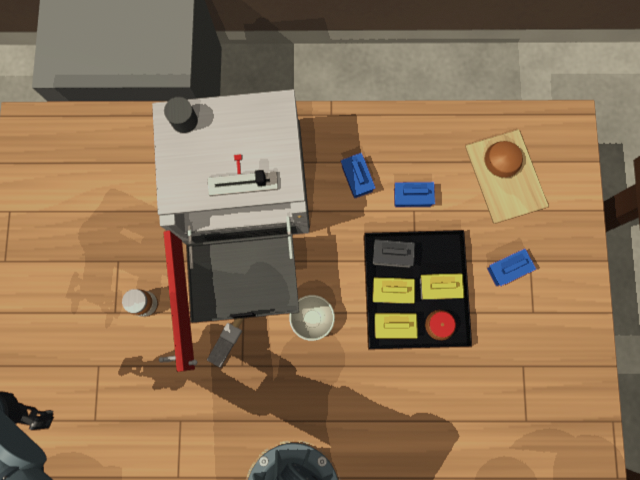

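View pics/wrist0.png

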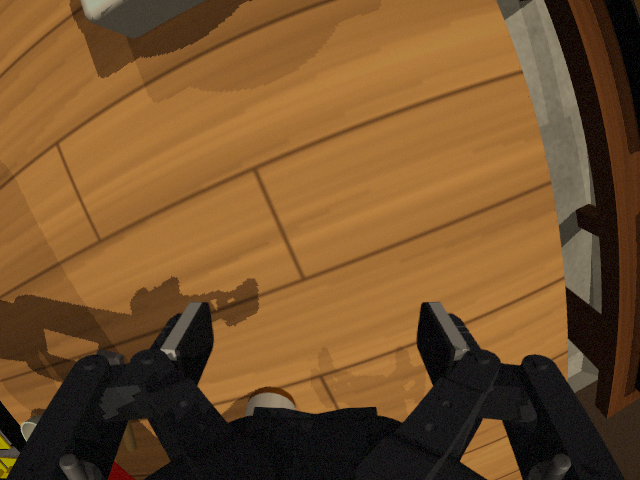

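```bash
python3 - <<'E'
from h import *
save("top","t_oven.png",(140,80,340,380),2)
save("top","t_crate.png",(350,220,490,360),4)
save("top","t_oven2.png",(150,85,310,205),5)
E
```

```text
(no output)
```

View pics/t_oven.png

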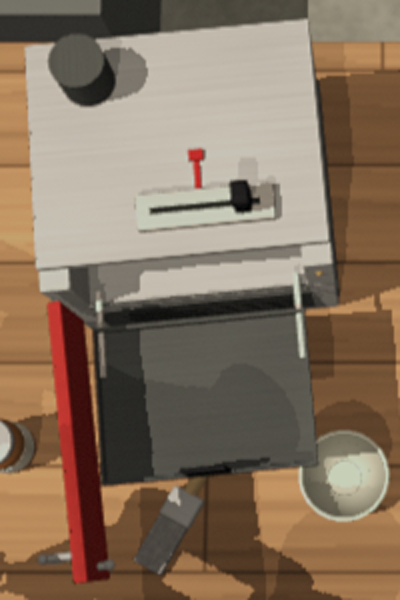

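View pics/t_crate.png

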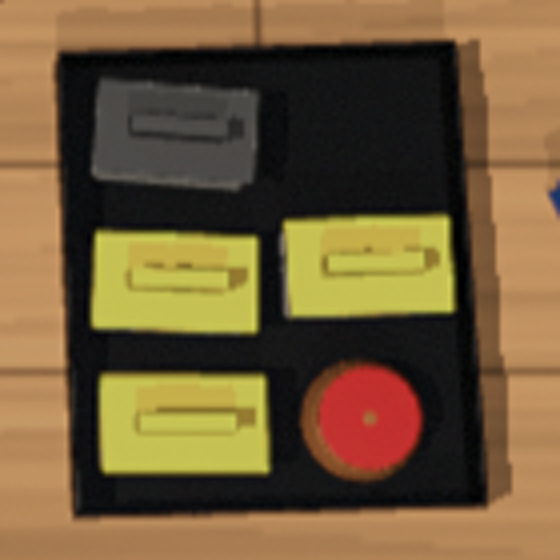

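View pics/t_oven2.png

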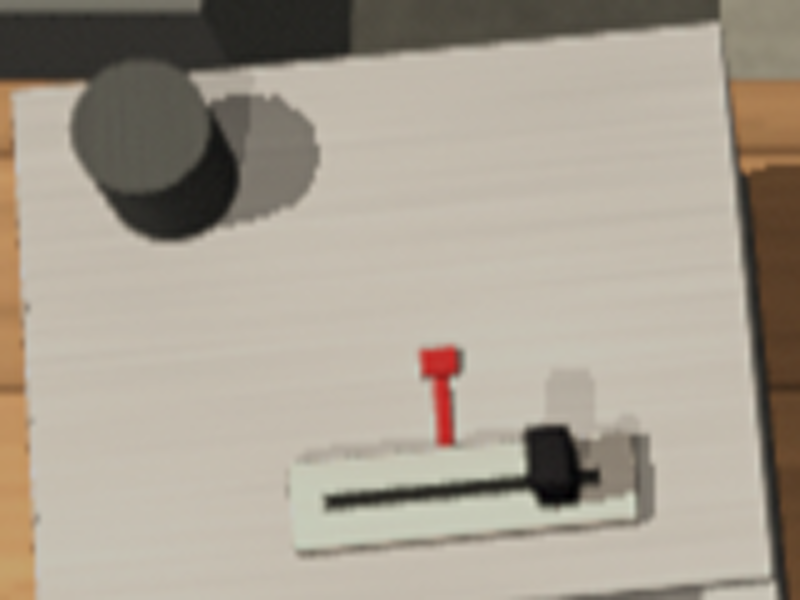

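```bash
python3 - <<'E'
from h import *
im=env.get_image("top")
def T(n,u,v,z): print(n,np.round(at(im,u,v,z),4))
T("roof BL",152.6,103.6,.26);T("roof BR",293.6,89,.26);T("roof FR",304.4,201,.26);T("roof FL",157,214,.26)
T("face FR top",140+338/2,80+305/2,.145)
o=lambda u,v:(150+u/5,85+v/5)
T("pointer head",*o(440,362),.266);T("pointer base",*o(446,440),.266)
T("vent top",*o(546,455),.314);T("vent base",*o(565,480),.274)
c=lambda u,v:(350+u/4,220+v/4)
for n,p in dict(g=(179,127),y1=(178,278),y2=(372,262),y3=(187,422)).items():
    T("grip "+n,*c(*p),.074)
for n,p in dict(cBL=(60,55),cBR=(454,44),cFL=(75,515),cFR=(486,503)).items(): T(n,*c(*p),.045)
p=lambda u,v:(140+u/2,80+v/2)
for z in(.17,):
    T("tray FL",*p(105,483),z);T("tray FR",*p(316,464),z); T("tray BL",*p(98,325),z);T("tray BR",*p(306,308),z)
T("tab top",*p(206,470),.23)
T("door hinge top",*p(60,304),.26);T("door end",*p(76,582),.26);T("door end inner",*p(107,576),.26)
T("handle",*p(45,560),.205);T("bowl",313,318,.055);T("jar",130,300,.1)
T("vent L",*o(325,502),.274);T("vent R",*o(598,478),.274)
T("brush end tip",*p(150,570),.02);T("brush",*p(200,485),.02)
E
```

```text
roof BL [0.874  0.3081 0.26  ]
roof BR [ 0.9075 -0.0079  0.26  ]
roof FR [ 0.6483 -0.0337  0.26  ]
roof FL [0.6201 0.2857 0.26  ]
face FR top [ 0.6016 -0.04    0.145 ]
pointer head [0.7455 0.1122 0.266 ]
pointer base [0.71   0.1087 0.266 ]
vent top [0.6887 0.0591 0.314 ]
vent base [0.6894 0.0555 0.274 ]
grip g [ 0.5675 -0.2474  0.074 ]
grip y1 [ 0.4751 -0.2448  0.074 ]
grip y2 [ 0.4846 -0.3621  0.074 ]
grip y3 [ 0.3888 -0.2484  0.074 ]
cBL [ 0.6183 -0.177   0.045 ]
cBR [ 0.6248 -0.4235  0.045 ]
cFL [ 0.3343 -0.1826  0.045 ]
cFR [ 0.3414 -0.4312  0.045 ]
tray FL [0.3934 0.2198 0.17  ]
tray FR [ 0.4145 -0.017   0.17  ]
tray BL [0.5737 0.2348 0.17  ]
tray BR [ 0.5932 -0.0041  0.17  ]
tab top [0.404  0.0981 0.23  ]
door hinge top [0.5802 0.2557 0.26  ]
door end [0.2869 0.2257 0.26  ]
door end inner [0.293  0.1938 0.26  ]
handle [0.3088 0.2738 0.205 ]
bowl [ 0.4078 -0.0476  0.055 ]
jar [0.448  0.3863 0.1   ]
vent L [0.6799 0.1591 0.274 ]
vent R [0.6903 0.0412 0.274 ]
brush end tip [0.2952 0.1939 0.02  ]
brush [0.3989 0.1349 0.02  ]
```

```bash
python3 - <<'E'
from h import *
save("scene","s_oven.png",(200,130,430,280),3.4)
save("scene","s_crate.png",(250,280,410,410),5)
E
```

```text
(no output)
```

View pics/s_oven.png

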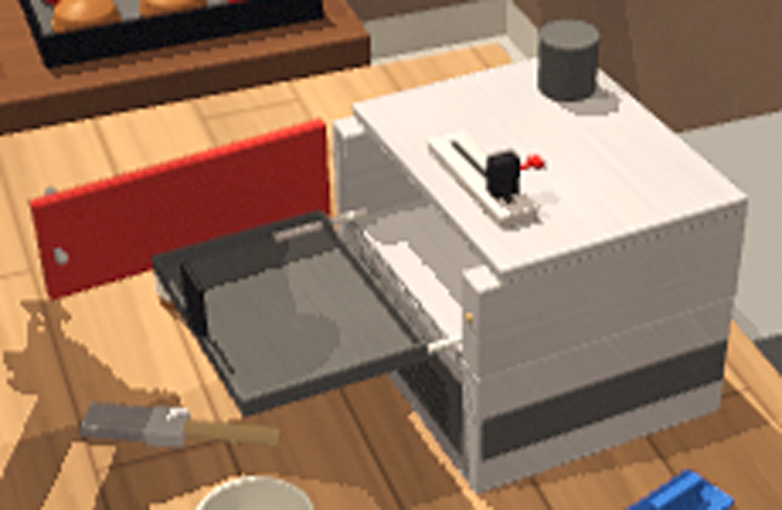

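View pics/s_crate.png

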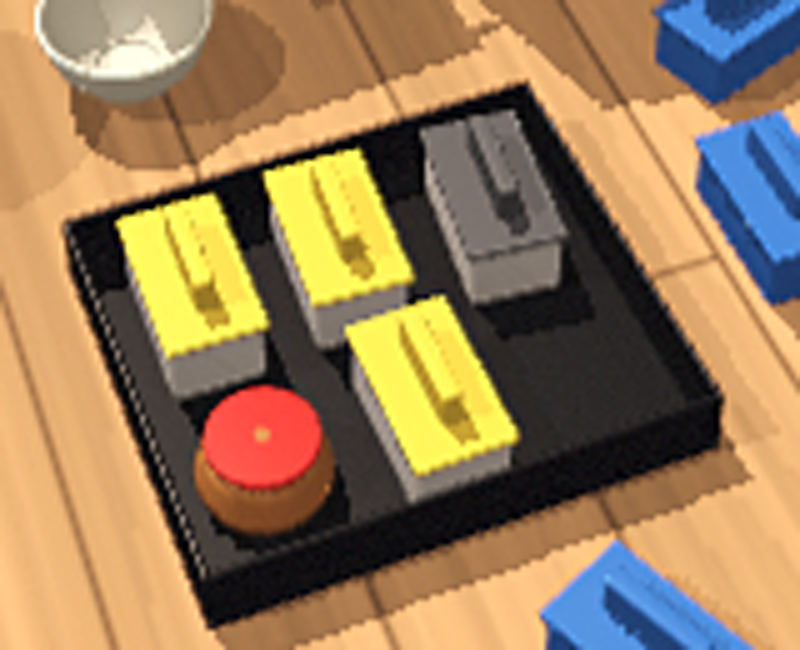

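```bash
cat >> h.py <<'E'
def tri(rays):
    A=np.zeros((3,3));b=np.zeros(3)
    for c,d in rays:
        d=d/np.linalg.norm(d);P=np.eye(3)-np.outer(d,d);A+=P;b+=P@c
    x=np.linalg.solve(A,b); return x,[np.linalg.norm((np.eye(3)-np.outer(d,d)/(d@d))@(x-c)) for c,d in rays]
E
python3 - <<'E'
from h import *
a=env.get_image("top");b=env.get_image("scene")
p=lambda u,v:(140+u/2,80+v/2)
q=lambda u,v:(200+u/3.4,130+v/3.4)
for n,x,y in [("FR",(316,464),(245,400)),("FL",(105,483),(155,257)),("tabL",(180,473),(180,262)),("tabR",(232,467),(205,290)),("doorend",(76,582),(33,203)),("roofBR",(308,19),(746,200)),("venttop",(240,194),(504,158)),("pointer head",(196,154),(536,160)),("roofFR",(328,242),(505,275))]:
    print(n,*[np.round(k,4) for k in tri([ray(a,*p(*x)),ray(b,*q(*y))])])
c=lambda u,v:(350+u/4,220+v/4); d=lambda u,v:(250+u/5,280+v/5)
for n,x,y in [("y1",(178,278),(336,210)),("y2",(372,262),(430,365)),("y3",(187,422),(188,245))]:
    print(n,*[np.round(k,4) for k in tri([ray(a,*c(*x)),ray(b,*d(*y))])])
E
```

```text
FR [ 0.4182 -0.0173  0.1668] [0.0035 0.0035]
FL [0.3953 0.2199 0.1684] [0.0018 0.0018]
tabL [0.403  0.127  0.2227] [0.0018 0.0018]
tabR [0.4107 0.07   0.228 ] [0.0034 0.0034]
doorend [0.2896 0.2273 0.2522] [0.0029 0.0029]
roofBR [ 0.9097 -0.0085  0.2531] [0.0002 0.0002]
venttop [0.6912 0.0574 0.3087] [0.0031 0.0031]
pointer head [0.7495 0.1126 0.2614] [0.0016 0.0016]
roofFR [ 0.6549 -0.0333  0.2501] [0.004 0.004]
y1 [ 0.4784 -0.2468  0.058 ] [0.0016 0.0016]
y2 [ 0.4882 -0.3653  0.0592] [0.0019 0.0019]
y3 [ 0.3911 -0.2494  0.0676] [0.0021 0.0021]
```

```bash
cat >> h.py <<'E'
def go(p,yaw=None,s=None):
    """tool-frame shift and turn to world p with tool down and tool x at yaw (deg)"""
    s=s or st(); M=R.from_rotvec(s["orientation"]); d=M.inv().apply(np.array(p)-s["position"])
    if yaw is None: tv=np.zeros(3)
    else:
        T=R.from_euler("z",yaw,degrees=True)*R.from_euler("x",180,degrees=True)
        tv=np.degrees((M.inv()*T).as_rotvec())
    print("go",np.round(d,4),np.round(tv,2))
E
python3 - <<'E'
from h import *
s=st(); go([.215,.533,.36],0,s); go([.40,-.24,.36],0,s); go([.40,-.24,.22],0,s)
E
```

```text
t 0.55 p [0.2153 0.5332 0.2423] o [ 2.604  1.757 -0.   ] F [ 0.4  0.3 -0.1] g 1.002
go [-0.0003 -0.0002 -0.1177] [ 0.    0.   68.01]
go [-0.6478  0.4608 -0.1177] [ 0.    0.   68.01]
go [-0.6478  0.4608  0.0223] [ 0.    0.   68.01]
```

```bash
python3 -m jog '[[0,0,0,-0.06,0,0,10],[0,0,0,-0.118,0,0,20],[0,-0.648,0.461,-0.118,0,0,68],[0,-0.648,0.461,-0.118,0,0,68],[0,-0.648,0.461,-0.118,0,0,68],[0,-0.648,0.461,-0.118,0,0,68],[0,-0.648,0.461,-0.118,0,0,68],[0,-0.648,0.461,-0.118,0,0,68],[0,-0.648,0.461,-0.118,0,0,68],[0,-0.648,0.461,-0.118,0,0,68],[0,-0.648,0.461,-0.118,0,0,68],[0,-0.648,0.461,-0.118,0,0,68]]' 40
python3 - <<'E'
from h import *
s=st(); go([.39,-.249,.22],0,s); print(s["qpos"])
E
```

```text
time: 2.05
position: [0.3606, -0.0769, 0.3608]
orientation: [3.141, -0.001, 0.003]
ft_force: [0.6, 0.3, 0.4]
grip_width: 1.002
t 2.05 p [ 0.3606 -0.0769  0.3608] o [ 3.141e+00 -1.000e-03  3.000e-03] F [0.6 0.3 0.4] g 1.002
go [0.0293 0.1719 0.141 ] [ 0.04 -0.11 -0.03]
[-5.35713226e-01 -3.99925138e-01  1.89877301e+00  3.37419878e-04
  1.64071802e+00 -5.35102316e-01]
```

```bash
python3 -m jog '[[0,0.07,0.143,0,0,0,0],[0,0.07,0.143,0,0,0,0],[0,0.07,0.143,-0.0,0,0,0],[0,0.07,0.143,0,0,0,0],[0,0.07,0.143,0,0,0,0]]'
python3 - <<'E'
from h import *
st();save("wrist","w1.png")
E
```

```text
time: 2.68
position: [0.4302, -0.2194, 0.3609]
orientation: [3.142, -0.001, 0.002]
ft_force: [-0.8, 0.7, 0.4]
grip_width: 1.001
t 2.67 p [ 0.4302 -0.2194  0.3609] o [ 3.142e+00 -1.000e-03  2.000e-03] F [-0.8  0.7  0.4] g 1.001
```

View pics/w1.png

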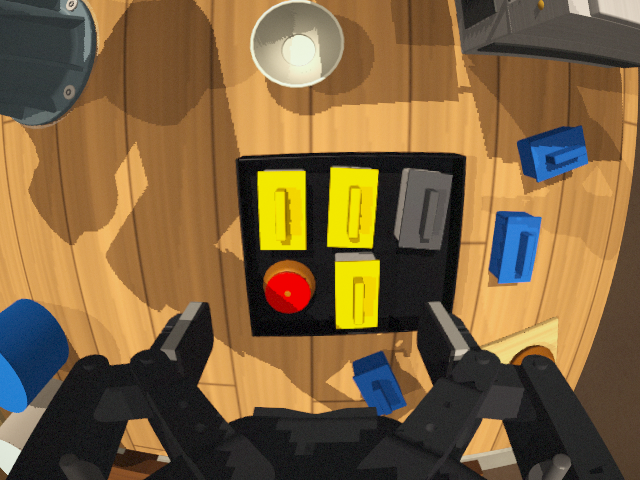

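```bash
python3 - <<'E'
from h import *
save("wrist","w1c.png",(235,150,435,340),4)
E
```

```text
(no output)
```

View pics/w1c.png

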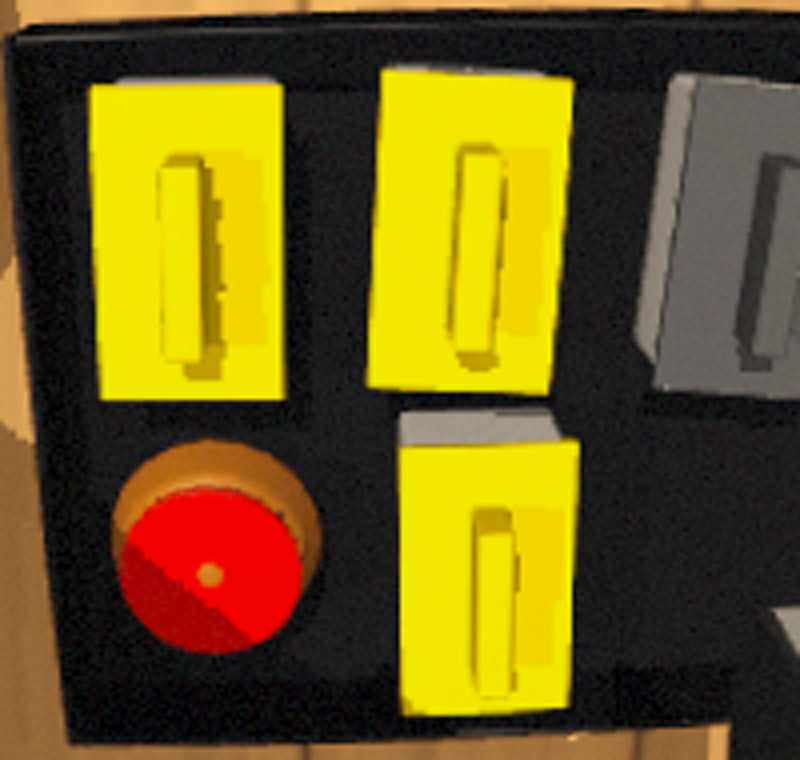

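```bash
python3 - <<'E'
from h import *
s=st();im=env.get_image("wrist")
for n,a,b in [("y3",(181,165),(181,362)),("y1",(481,152),(473,352)),("y2",(495,533),(495,697))]:
    P=[at(im,235+u/4,150+v/4,.074,s) for u,v in(a,b)]
    m=(P[0]+P[1])/2; d=P[0]-P[1]; print(n,np.round(m,4),"len",round(np.linalg.norm(d),4),"yaw",round(np.degrees(np.arctan2(-d[0],d[1])),1))
go([.39,-.249,.064],0,s)
E
```

```text
t 2.77 p [ 0.4303 -0.2189  0.3613] o [3.141e+00 1.000e-03 4.000e-03] F [-0.9  0.1 -0.4] g 1.002
y3 [ 0.3889 -0.251   0.074 ] len 0.0593 yaw -1.5
y1 [ 0.4751 -0.2476  0.074 ] len 0.06 yaw -0.7
y2 [ 0.4851 -0.3664  0.074 ] len 0.0596 yaw 2.8
go [-0.0409  0.0298  0.2973] [ 0.05 -0.13  0.03]
```

```bash
python3 -m jog '[[110,-0.041,0.031,0.06,0,0,1],[110,-0.041,0.031,0.12,0,0,1],[110,-0.041,0.031,0.18,0,0,1],[110,-0.041,0.031,0.23,0,0,1],[110,-0.041,0.031,0.23,0,0,1],[110,-0.041,0.031,0.27,0,0,1],[110,-0.041,0.031,0.295,0,0,1],[110,-0.041,0.031,0.295,0,0,1]]' 40
python3 - <<'E'
from h import *
s=st();go([.389,-.250,.066],-1,s);save("wrist","w2.png")
E
```

```text
time: 3.82
position: [0.3907, -0.2503, 0.0677]
orientation: [3.14, -0.025, 0.004]
ft_force: [0.6, -1.0, 0.2]
grip_width: 0.568
t 3.83 p [ 0.3907 -0.2503  0.0677] o [ 3.14  -0.025  0.004] F [ 0.6 -1.   0.2] g 0.568
go [-0.0017 -0.0003  0.0017] [ 0.07 -0.16  0.08]
```

View pics/w2.png

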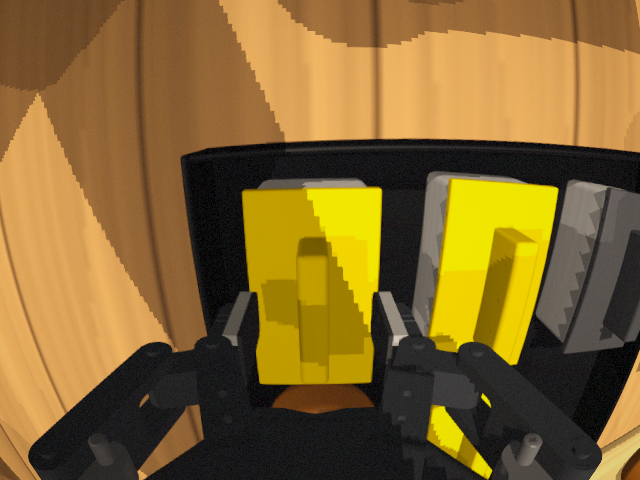

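```bash
python3 -m jog '[[110,-0.002,0,0.002,0,0,0],[255,-0.002,0,0.002,0,0,0],[255,-0.002,0,0.002,0,0,0],[255,-0.002,0,0.002,0,0,0],[255,-0.002,0,0.002,0,0,0],[255,-0.002,0,0.002,0,0,0],[255,-0.002,0,-0.02,0,0,0],[255,-0.002,0,-0.06,0,0,0],[255,-0.002,0,-0.06,0,0,0]]' 60
python3 - <<'E'
from h import *
s=st();save("wrist","w3.png"); go([.46,-.02,.36],5,s)
E
```

```text
time: 5.0
position: [0.3904, -0.2523, 0.1309]
orientation: [3.135, -0.025, 0.012]
ft_force: [-0.2, -0.8, -3.0]
grip_width: 0.125
t 5.0 p [ 0.3904 -0.2523  0.1309] o [ 3.135 -0.025  0.012] F [-0.2 -0.8 -3. ] g 0.125
go [ 0.0677 -0.2318 -0.2301] [ 0.41 -0.43 -5.92]
```

View pics/w3.png

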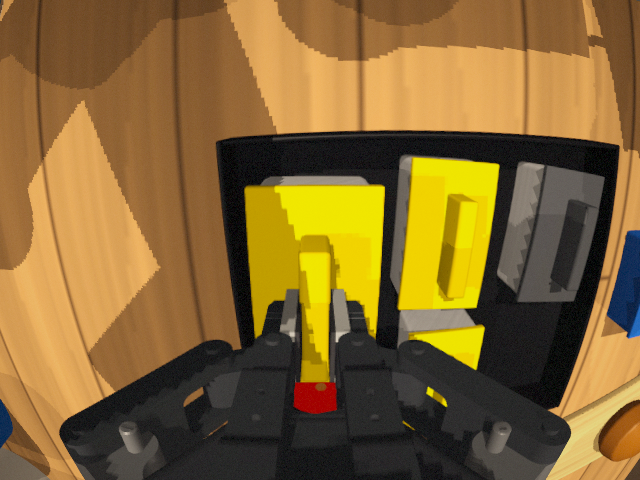

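```bash
python3 -m jog '[[255,0,0,-0.06,0,0,0],[255,0,0,-0.12,0,0,0],[255,0,0,-0.18,0,0,0],[255,0.03,-0.06,-0.24,0,0,-2],[255,0.06,-0.12,-0.245,0,0,-4],[255,0.09,-0.18,-0.245,0,0,-6],[255,0.1,-0.24,-0.245,0,0,-6],[255,0.1,-0.3,-0.245,0,0,-6],[255,0.1,-0.35,-0.245,0,0,-6],[255,0.1,-0.35,-0.245,0,0,-6],[255,0.1,-0.35,-0.245,0,0,-6]]' 60
python3 - <<'E'
from h import *
s=st();save("wrist","w4.png"); go([.5337,.17,.36],5,s)
E
```

```text
time: 6.42
position: [0.4932, 0.0987, 0.3711]
orientation: [3.133, 0.142, 0.003]
ft_force: [-0.2, -1.1, -3.4]
grip_width: 0.12
t 6.42 p [0.4932 0.0987 0.3711] o [3.133e+00 1.420e-01 3.000e-03] F [-0.2 -1.1 -3.4] g 0.12
go [ 0.0468 -0.0674  0.0109] [ 0.29 -0.1   0.2 ]
```

View pics/w4.png

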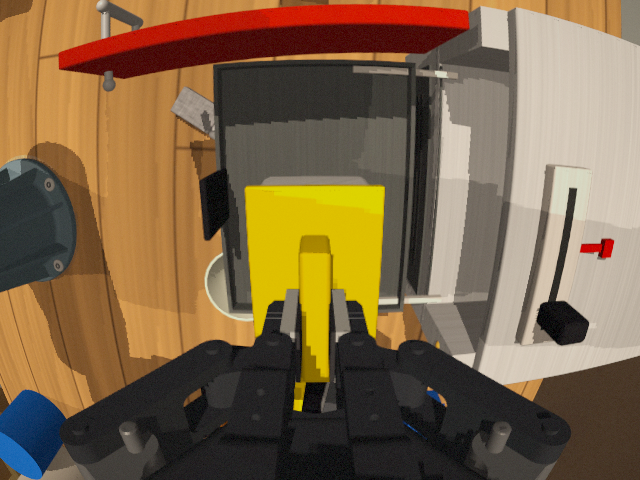

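```bash
python3 - <<'E'
from h import *
s=st();im=env.get_image("wrist")
P=[at(im,u,v,.174,s) for u,v in [(215,66),(414,65),(230,312),(402,308)]]
for p in P: print(np.round(p,4))
print("ctr",np.mean(P,0), np.linalg.norm(P[0]-P[1]),np.linalg.norm(P[0]-P[2]),np.linalg.norm(P[1]-P[3]))
for n,u,v,z in [("tab top L",207,172,.23),("tab top R",207,238,.23),("pointerhead",606,248,.266),("vent",556,325,.314),("door end",60,53,.26)]: print(n,np.round(at(im,u,v,z,s),4))
E
```

```text
t 6.47 p [0.4933 0.0976 0.3715] o [3.133 0.139 0.004] F [ 0.7 -1.1 -3.7] g 0.124
[0.3933 0.218  0.174 ]
[0.5676 0.2342 0.174 ]
[ 0.4151 -0.02    0.174 ]
[ 5.90e-01 -1.00e-04  1.74e-01]
ctr [0.49151657 0.10804002 0.174     ] 0.17507687152353069 0.23893995884571237 0.23537998412864605
tab top L [0.4075 0.1304 0.23  ]
tab top R [0.4081 0.078  0.23  ]
pointerhead [0.742  0.1097 0.266 ]
vent [0.6643 0.0635 0.314 ]
door end [0.289  0.2237 0.26  ]
```

```bash
python3 -m jog '[[255,0.045,-0.067,0.0,0,0,0],[255,0.045,-0.067,0,0,0,0],[255,0.045,-0.067,0.05,0,0,0],[255,0.045,-0.067,0.1,0,0,0],[255,0.045,-0.067,0.13,0,0,0],[255,0.045,-0.067,0.143,0,0,0],[255,0.045,-0.067,0.143,0,0,0]]' 60
python3 - <<'E'
from h import *
s=st();go([.532,.17,.22],5,s)
E
```

```text
time: 7.4
position: [0.5331, 0.1658, 0.2285]
orientation: [3.133, 0.135, 0.004]
ft_force: [-0.4, -0.3, -2.9]
grip_width: 0.129
t 7.4 p [0.5331 0.1658 0.2285] o [3.133 0.135 0.004] F [-0.4 -0.3 -2.9] g 0.129
go [-0.0007 -0.0043  0.0085] [ 0.33 -0.12 -0.06]
```

```bash
python3 -m jog '[[255,-0.001,-0.003,0.004,0,0,0],[255,-0.001,-0.003,0.008,0,0,0],[255,-0.001,-0.003,0.009,0,0,0],[255,-0.001,-0.003,0.009,0,0,0]]' 60
python3 - <<'E'
from h import *
s=st();save("scene","s3.png",(200,130,430,280),3.4);
E
```

```text
time: 7.9
position: [0.532, 0.1688, 0.2199]
orientation: [3.133, 0.135, 0.004]
ft_force: [-0.6, -0.9, -1.3]
grip_width: 0.123
t 7.9 p [0.532  0.1688 0.2199] o [3.133 0.135 0.004] F [-0.6 -0.9 -1.3] g 0.123
```

View pics/s3.png

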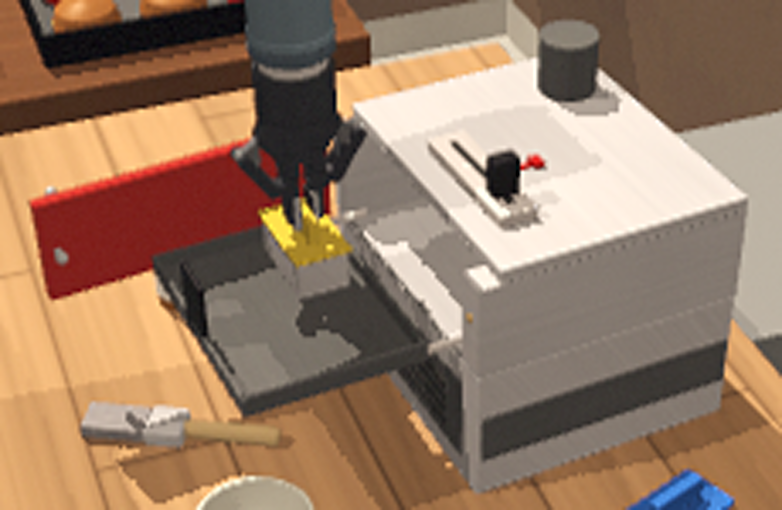

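```bash
python3 -m jog '[[255,0,0,0.003,0,0,0],[255,0,0,0.003,0,0,0]]' 60;python3 -m jog '[[255,0,0,0.002,0,0,0],[255,0,0,0.002,0,0,0]]' 60
```

```text
time: 8.2
position: [0.5338, 0.1687, 0.2196]
orientation: [3.133, 0.135, 0.012]
ft_force: [0.2, -1.0, 7.7]
grip_width: 0.121
time: 8.45
position: [0.5349, 0.1688, 0.2196]
orientation: [3.133, 0.135, 0.017]
ft_force: [-1.2, -1.1, 6.5]
grip_width: 0.12
```

```bash
python3 -m jog '[[255,0,0,-0.001,0,0,0],[170,0,0,-0.001,0,0,0],[170,0,0,-0.001,0,0,0],[170,0,0,-0.001,0,0,0],[170,0,0,-0.04,0,0,0],[170,0,0,-0.1,0,0,0],[150,0,0,-0.14,0,0,0],[110,0,0,-0.14,0,0,0]]' 60
python3 - <<'E'
from h import *
s=st();go([.475,-.247,.36],-1,s);go([.475,-.247,.066],-1,s);save("wrist","w5.png")
E
```

```text
time: 9.45
position: [0.535, 0.1697, 0.3641]
orientation: [3.133, 0.136, 0.03]
ft_force: [0.4, 0.0, -0.6]
grip_width: 0.568
t 9.45 p [0.535  0.1697 0.3641] o [3.133 0.136 0.03 ] F [ 0.4  0.  -0.6] g 0.568
go [-0.0959  0.41    0.0047] [ 0.29 -1.1   5.95]
go [-0.1014  0.4082  0.2987] [ 0.29 -1.1   5.95]
```

View pics/w5.png

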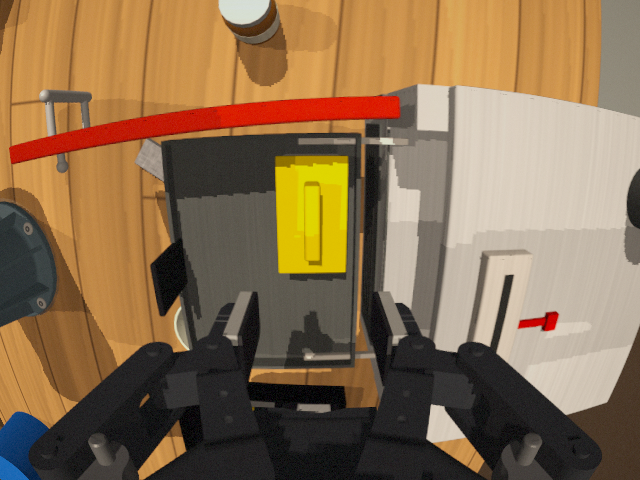

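```bash
python3 -m jog '[[110,-0.096,0.41,0.005,0,-1,6],[110,-0.096,0.41,0.005,0,-1,6],[110,-0.096,0.41,0.005,0,-1,6],[110,-0.096,0.41,0.005,0,-1,6],[110,-0.096,0.41,0.005,0,-1,6],[110,-0.096,0.41,0.005,0,-1,6],[110,-0.096,0.41,0.005,0,-1,6],[110,-0.096,0.41,0.005,0,-1,6],[110,-0.098,0.41,0.1,0,-1,6],[110,-0.098,0.41,0.1,0,-1,6]]'
python3 - <<'E'
from h import *
s=st();save("wrist","w6.png")
E
```

```text
time: 10.75
position: [0.4718, -0.2455, 0.258]
orientation: [3.14, -0.028, -0.01]
ft_force: [-0.4, 0.7, 0.4]
grip_width: 0.567
t 10.75 p [ 0.4718 -0.2455  0.258 ] o [ 3.14  -0.028 -0.01 ] F [-0.4  0.7  0.4] g 0.567
```

View pics/w6.png

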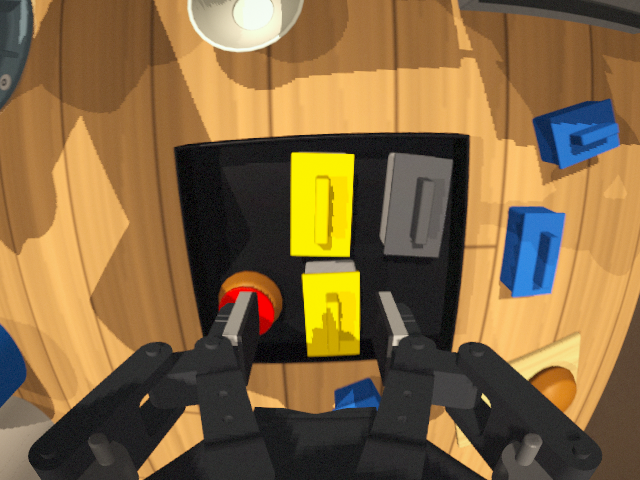

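Grip of y1: bar top from about (322,178) to (322,240); measuring.

```bash
python3 - <<'E'
from h import *
s=st();im=env.get_image("wrist")
for n,a,b in [("y1",(322,179),(322,242)),("y2",(335,296),(335,349))]:
    P=[at(im,*u,.074,s) for u in(a,b)]
    m=(P[0]+P[1])/2; d=P[0]-P[1]; print(n,np.round(m,4),"len",round(np.linalg.norm(d),4),"yaw",round(np.degrees(np.arctan2(-d[0],d[1])),1))
go([.475,-.247,.066],-1,s)
E
```

```text
t 10.8 p [ 0.4703 -0.2442  0.254 ] o [-3.139  0.028  0.018] F [-1.9  0.9 -3.2] g 0.568
y1 [ 0.4729 -0.2434  0.074 ] len 0.0558 yaw -0.8
y2 [ 0.4842 -0.3546  0.074 ] len 0.0602 yaw 0.3
go [0.0069 0.0032 0.1879] [-0.14  0.65 -0.02]
```

```bash
python3 -m jog '[[110,0.005,0.002,0.06,0,0,0],[110,0.005,0.002,0.12,0,0,0],[110,0.005,0.002,0.16,0,0,0],[110,0.005,0.002,0.18,0,0,0],[110,0.005,0.002,0.18,0,0,0]]'
python3 - <<'E'
from h import *
s=st();go([.475,-.247,.066],-1,s);save("wrist","w7.png")
E
```

```text
time: 11.48
position: [0.4738, -0.2453, 0.0761]
orientation: [-3.138, 0.026, 0.019]
ft_force: [0.6, 0.4, -0.0]
grip_width: 0.57
t 11.47 p [ 0.4738 -0.2453  0.0761] o [-3.138  0.026  0.019] F [ 0.6  0.4 -0. ] g 0.57
go [0.0013 0.0017 0.0101] [-0.19  0.71  0.05]
```

View pics/w7.png

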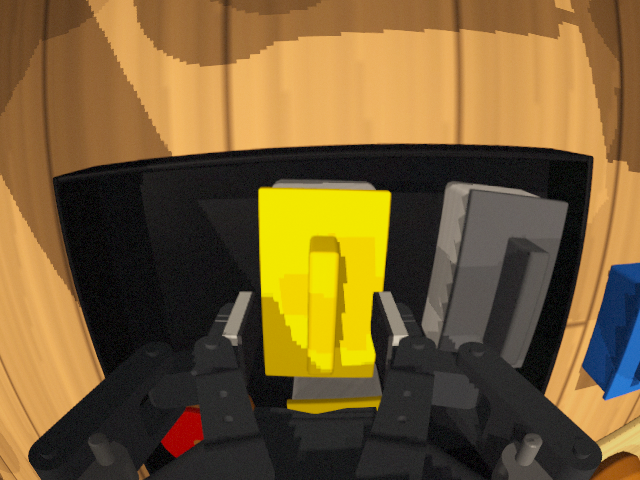

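```bash
python3 -m jog '[[110,0.002,0.002,0.01,0,0.7,0],[255,0.002,0.002,0.01,0,0.7,0],[255,0.002,0.002,0.01,0,0.7,0],[255,0.002,0.002,0.01,0,0.7,0],[255,0.002,0.002,0.01,0,0.7,0],[255,0.002,0.002,0.01,0,0.7,0],[255,0.002,0.002,-0.03,0,0.7,0],[255,0.002,0.002,-0.09,0,0.7,0],[255,0.002,0.002,-0.15,0,0.7,0],[255,0.002,0.002,-0.21,0,0.7,0],[255,0.002,0.002,-0.27,0,0.7,0],[255,0.002,0.002,-0.29,0,0.7,0]]' 60
python3 - <<'E'
from h import *
s=st();go([.54,.054,.36],5,s);go([.54,.054,.235],5,s);save("wrist","w8.png")
E
```

```text
time: 13.02
position: [0.4804, -0.2492, 0.3716]
orientation: [3.139, -0.026, 0.01]
ft_force: [0.2, 0.1, -3.8]
grip_width: 0.122
t 13.03 p [ 0.4804 -0.2492  0.3716] o [ 3.139 -0.026  0.01 ] F [ 0.2  0.1 -3.8] g 0.122
go [ 0.0545 -0.3042  0.0113] [ 0.14 -0.37 -5.95]
go [ 0.0536 -0.3045  0.1363] [ 0.14 -0.37 -5.95]
```

View pics/w8.png

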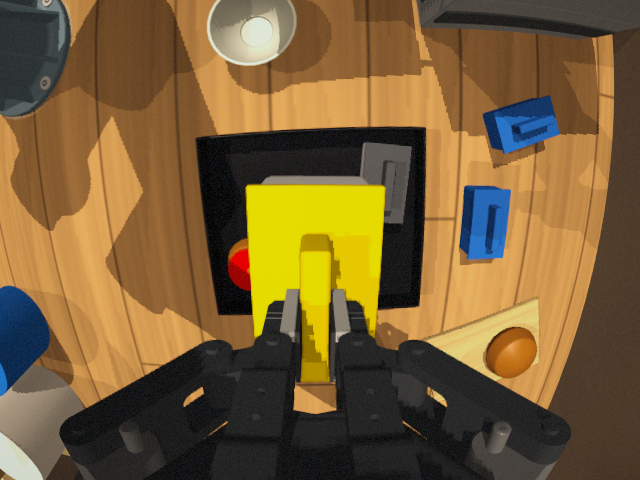

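```bash
python3 -m jog '[[255,0.054,-0.304,0,0,0,-6],[255,0.054,-0.304,0,0,0,-6],[255,0.054,-0.304,0,0,0,-6],[255,0.054,-0.304,0,0,0,-6],[255,0.054,-0.304,0,0,0,-6],[255,0.054,-0.304,0,0,0,-6],[255,0.054,-0.304,0.05,0,0,-6],[255,0.054,-0.304,0.1,0,0,-6],[255,0.054,-0.304,0.13,0,0,-6],[255,0.054,-0.304,0.136,0,0,-6]]' 60
python3 - <<'E'
from h import *
s=st();go([.54,.054,.222],5,s);save("wrist","w9.png");save("top","t9.png",(140,180,340,340),4)
E
```

```text
time: 14.32
position: [0.5382, 0.0526, 0.2322]
orientation: [3.136, 0.137, -0.0]
ft_force: [-0.6, 0.7, -2.3]
grip_width: 0.119
t 14.32 p [0.5382 0.0526 0.2322] o [ 3.136  0.137 -0.   ] F [-0.6  0.7 -2.3] g 0.119
go [ 0.0019 -0.0013  0.0102] [ 0.13  0.01 -0.01]
```

View pics/w9.png

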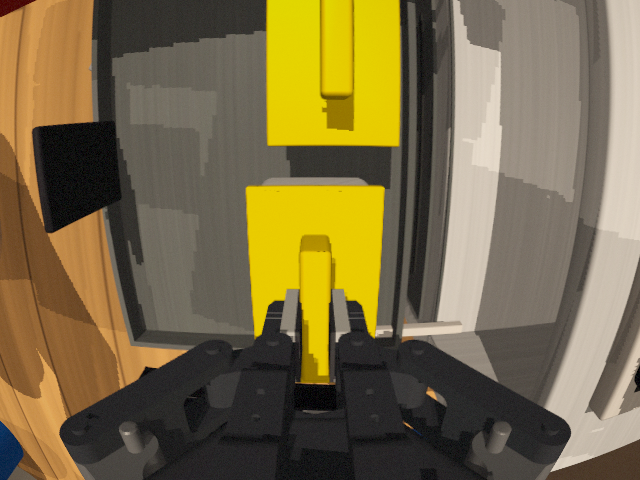

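View pics/t9.png

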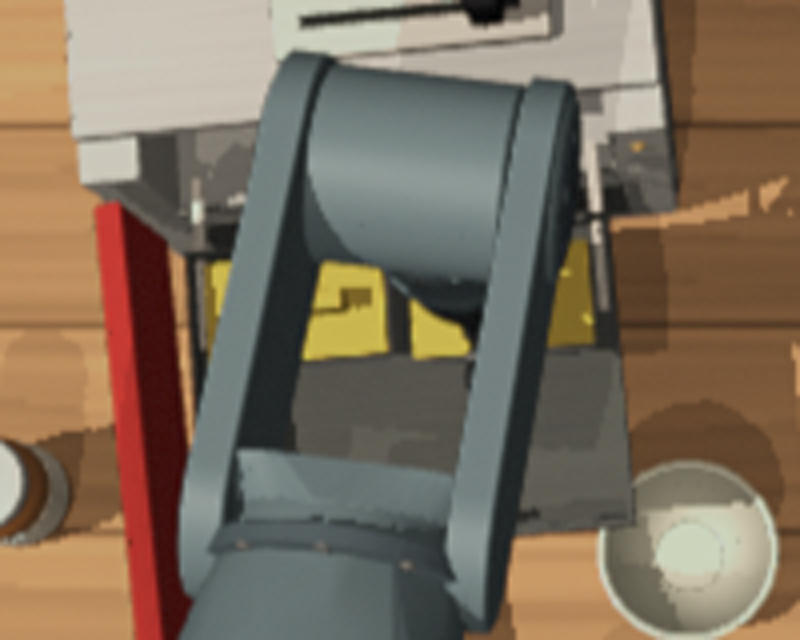

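```bash
python3 -m jog '[[255,-0.002,-0.001,0.006,0,0,0],[255,-0.002,-0.001,0.012,0,0,0],[255,-0.002,-0.001,0.014,0,0,0],[255,-0.002,-0.001,0.014,0,0,0]]' 60
```

```text
time: 14.92
position: [0.5382, 0.0535, 0.2215]
orientation: [3.135, 0.137, 0.009]
ft_force: [-0.4, 0.5, -3.7]
grip_width: 0.123
```

```bash
python3 -m jog '[[255,0,0,0.003,0,0,0],[255,0,0,0.003,0,0,0]]' 60;python3 -m jog '[[255,0,0,0.003,0,0,0],[255,0,0,0.003,0,0,0]]' 60
```

```text
time: 15.18
position: [0.5395, 0.0531, 0.2205]
orientation: [3.135, 0.137, 0.014]
ft_force: [-1.7, -1.3, 5.2]
grip_width: 0.121
time: 15.42
position: [0.5412, 0.0529, 0.2203]
orientation: [3.134, 0.137, 0.021]
ft_force: [-1.6, -1.3, 8.5]
grip_width: 0.121
```

Contact. Release and return for y2.

```bash
python3 -m jog '[[255,0,0,-0.001,0,0,0],[170,0,0,-0.001,0,0,0],[170,0,0,-0.001,0,0,0],[170,0,0,-0.001,0,0,0],[170,0,0,-0.04,0,0,0],[170,0,0,-0.1,0,0,0],[150,0,0,-0.14,0,0,0],[110,0,0,-0.14,0,0,0]]' 60
python3 - <<'E'
from h import *
s=st();go([.485,-.366,.26],2,s);save("wrist","w10.png")
E
```

```text
time: 16.42
position: [0.541, 0.0533, 0.3646]
orientation: [3.133, 0.137, 0.034]
ft_force: [-0.6, 0.3, -0.5]
grip_width: 0.57
t 16.43 p [0.541  0.0533 0.3646] o [3.133 0.137 0.034] F [-0.6  0.3 -0.5] g 0.57
go [-0.0945  0.4121  0.1054] [ 0.35 -1.22  3.  ]
```

View pics/w10.png

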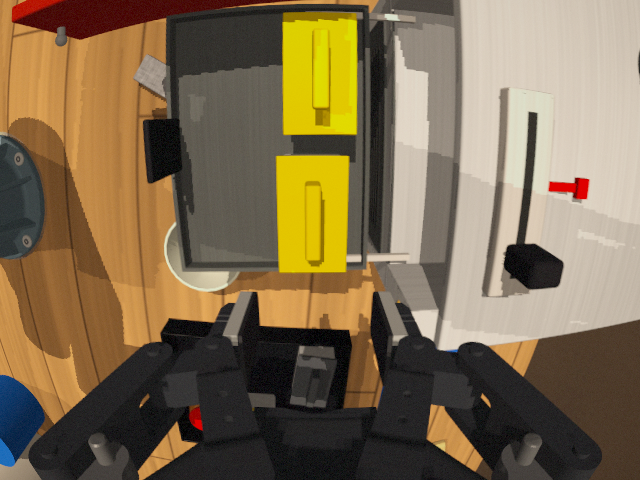

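```bash
python3 -m jog '[[110,-0.09,0.39,0,0,-1,3],[110,-0.09,0.39,0,0,-1,3],[110,-0.09,0.39,0,0,-1,3],[110,-0.09,0.39,0,0,-1,3],[110,-0.09,0.39,0,0,-1,3],[110,-0.09,0.39,0.05,0,-1,3],[110,-0.0945,0.39,0.1,0,-1,3],[110,-0.0945,0.39,0.105,0,-1,3],[110,-0.0945,0.39,0.105,0,-1,3],[110,-0.0945,0.39,0.105,0,-1,3]]'
python3 - <<'E'
from h import *
s=st();go([.485,-.366,.066],2,s);save("wrist","w11.png")
E
```

```text
time: 17.73
position: [0.4828, -0.3433, 0.2595]
orientation: [3.134, 0.057, 0.003]
ft_force: [0.6, 0.1, -0.1]
grip_width: 0.566
t 17.73 p [ 0.4828 -0.3433  0.2595] o [3.134e+00 5.700e-02 3.000e-03] F [ 0.6  0.1 -0.1] g 0.566
go [0.0011 0.0214 0.1936] [ 0.41 -0.09  0.08]
```

View pics/w11.png

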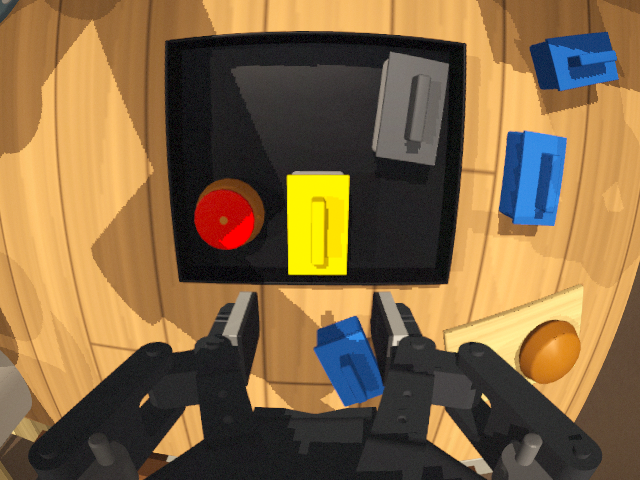

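```bash
python3 - <<'E'
from h import *
s=st();im=env.get_image("wrist")
P=[at(im,*u,.074,s) for u in((318,200),(318,264))];print((P[0]+P[1])/2,np.linalg.norm(P[0]-P[1]))
E
python3 -m jog '[[110,0.001,0.021,0.06,0,0,0],[110,0.001,0.021,0.12,0,0,0],[110,0.001,0.021,0.17,0,0,0],[110,0.001,0.021,0.185,0,0,0],[110,0.001,0.021,0.185,0,0,0]]'
python3 - <<'E'
from h import *
s=st();go([.485,-.366,.066],2,s);save("wrist","w12.png")
E
```

```text
t 17.77 p [ 0.4829 -0.3434  0.2599] o [3.133 0.057 0.004] F [ 0.1 -0.2  0.2] g 0.573
[ 0.48531334 -0.36574786  0.074     ] 0.05985527233741804
time: 18.45
position: [0.4858, -0.3659, 0.076]
orientation: [3.133, 0.058, 0.004]
ft_force: [-0.3, -0.4, 0.7]
grip_width: 0.569
t 18.45 p [ 0.4858 -0.3659  0.076 ] o [3.133 0.058 0.004] F [-0.3 -0.4  0.7] g 0.569
go [-0.0009 -0.      0.01  ] [ 0.49 -0.15  0.13]
```

View pics/w12.png

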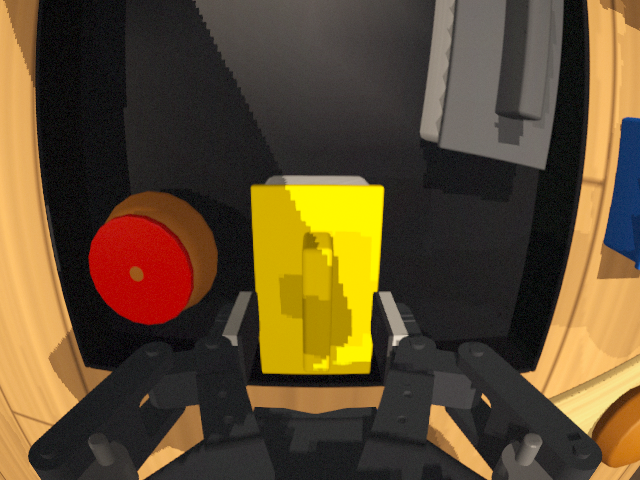

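```bash
python3 -m jog '[[110,0,0,0.01,0,0,0],[255,0,0,0.01,0,0,0],[255,0,0,0.01,0,0,0],[255,0,0,0.01,0,0,0],[255,0,0,0.01,0,0,0],[255,0,0,0.01,0,0,0],[255,0,0,-0.03,0,0,0],[255,0,0,-0.09,0,0,0],[255,0,0,-0.15,0,0,0],[255,0,0,-0.21,0,0,0],[255,0,0,-0.27,0,0,0],[255,0,0,-0.29,0,0,0]]' 60
python3 - <<'E'
from h import *
s=st();go([.447,.105,.36],5,s);go([.447,.105,.235],5,s);save("top","t13.png",(140,80,340,380),2)
E
```

```text
time: 20.0
position: [0.4859, -0.3644, 0.372]
orientation: [3.126, 0.058, 0.014]
ft_force: [-0.6, -0.3, -3.6]
grip_width: 0.126
t 20.0 p [ 0.4859 -0.3644  0.372 ] o [3.126 0.058 0.014] F [-0.6 -0.3 -3.6] g 0.126
go [-0.0214 -0.4707  0.0045] [ 0.9  -0.47 -2.86]
go [-0.0225 -0.4726  0.1295] [ 0.9  -0.47 -2.86]
```

View pics/t13.png

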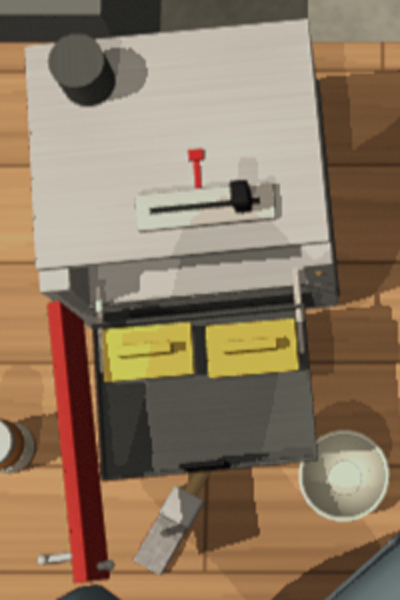

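```bash
python3 -m jog '[[255,-0.012,-0.472,0.002,0.9,0,-3],[255,-0.012,-0.472,0.002,0.9,0,-3],[255,-0.012,-0.472,0.002,0.9,0,-3],[255,-0.012,-0.472,0.002,0.9,0,-3],[255,-0.012,-0.472,0.002,0.9,0,-3],[255,-0.012,-0.472,0.002,0.9,0,-3],[255,-0.012,-0.472,0.002,0.9,0,-3],[255,-0.012,-0.472,0.002,0.9,0,-3],[255,-0.012,-0.472,0.002,0.9,0,-3],[255,-0.012,-0.472,0.06,0.9,0,-3],[255,-0.012,-0.472,0.11,0.9,0,-3],[255,-0.012,-0.472,0.12,0.9,0,-3]]' 60
python3 - <<'E'
from h import *
s=st();go([.457,.106,.222],5,s);save("wrist","w14.png")
E
```

```text
time: 21.55
position: [0.4547, 0.1038, 0.2408]
orientation: [3.138, 0.139, -0.0]
ft_force: [0.3, -1.0, -2.4]
grip_width: 0.121
t 21.55 p [0.4547 0.1038 0.2408] o [ 3.138  0.139 -0.   ] F [ 0.3 -1.  -2.4] g 0.121
go [ 0.0025 -0.0019  0.0188] [0.01 0.01 0.08]
```

View pics/w14.png

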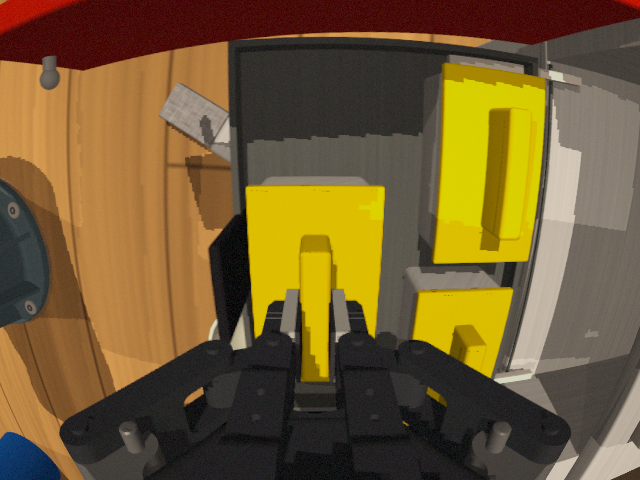

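```bash
python3 -m jog '[[255,0.006,-0.002,0.006,0,0,0],[255,0.006,-0.002,0.014,0,0,0],[255,0.006,-0.002,0.019,0,0,0],[255,0.006,-0.002,0.022,0,0,0],[255,0.006,-0.002,0.022,0,0,0]]' 60;python3 -m jog '[[255,0,0,0.002,0,0,0],[255,0,0,0.002,0,0,0]]' 60
```

```text
time: 22.22
position: [0.4619, 0.1064, 0.2203]
orientation: [3.138, 0.139, 0.005]
ft_force: [0.6, 0.2, -2.4]
grip_width: 0.121
time: 22.48
position: [0.4631, 0.1066, 0.2202]
orientation: [3.138, 0.139, 0.01]
ft_force: [-0.6, -0.4, 6.3]
grip_width: 0.119
```

```bash
python3 -m jog '[[255,0,0,-0.001,0,0,0],[170,0,0,-0.001,0,0,0],[170,0,0,-0.001,0,0,0],[170,0,0,-0.001,0,0,0],[170,0,0,-0.04,0,0,0],[170,0,0,-0.1,0,0,0],[170,0,0,-0.14,0,0,0],[200,0,0,-0.14,0,0,0]]' 60
python3 - <<'E'
from h import *
s=st();save("wrist","w15.png")
E
```

```text
time: 23.48
position: [0.4638, 0.1066, 0.3642]
orientation: [3.137, 0.139, 0.022]
ft_force: [0.8, -0.1, -0.2]
grip_width: 0.219
t 23.48 p [0.4638 0.1066 0.3642] o [3.137 0.139 0.022] F [ 0.8 -0.1 -0.2] g 0.219
```

View pics/w15.png

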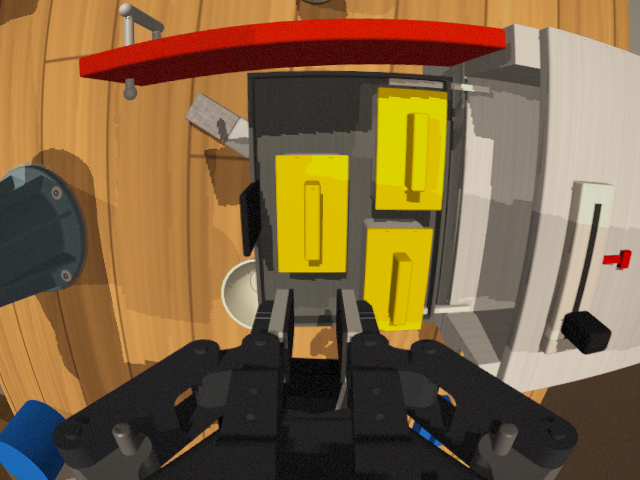

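```bash
python3 - <<'E'
from h import *
s=st();im=env.get_image("wrist")
print(at(im,242,212,.23,s),at(im,256,72,.174,s),at(im,243,185,.23,s),at(im,243,240,.23,s))
go([.35,.10,.36],95,s)
print(s["qpos"])
E
```

```text
t 23.52 p [0.4628 0.1066 0.3616] o [3.138 0.139 0.015] F [-1.2 -0.4 -0.2] g 0.215
[0.40813478 0.11369921 0.23      ] [0.4030938  0.22215014 0.174     ] [0.40805609 0.1338295  0.23      ] [0.40957071 0.09213599 0.23      ]
go [-0.113  -0.0035  0.0005] [  0.49  -0.39 -89.91]
[-2.43213501e-02 -1.34136039e-01  1.69064392e+00 -9.03335833e-06
  1.57529560e+00 -1.13111970e-01]
```

```bash
python3 -m jog '[[255,-0.05,0,0,0,0,-10],[255,-0.11,0,0,0,0,-20],[255,-0.11,-0.003,0,0,0,-30],[255,-0.11,-0.003,0,0,0,-40],[255,-0.11,-0.003,0,0,0,-50],[255,-0.11,-0.003,0,0,0,-60],[255,-0.11,-0.003,0,0,0,-70],[255,-0.11,-0.003,0,0,0,-80],[255,-0.11,-0.003,0,0,0,-90],[255,-0.11,-0.003,0,0,0,-90]]' 60
python3 - <<'E'
from h import *
s=st();go([.355,.099,.218],95,s);go([.375,.101,.218],95,s);save("wrist","w16.png")
E
```

```text
time: 24.82
position: [0.3517, 0.0998, 0.3576]
orientation: [2.121, 2.314, 0.004]
ft_force: [-0.5, -0.5, -0.5]
grip_width: 0.001
t 24.82 p [0.3517 0.0998 0.3576] o [2.121 2.314 0.004] F [-0.5 -0.5 -0.5] g 0.001
go [-0.0011  0.0028  0.1396] [ 0.21  0.02 -0.  ]
go [-0.0008  0.0228  0.1397] [ 0.21  0.02 -0.  ]
```

View pics/w16.png

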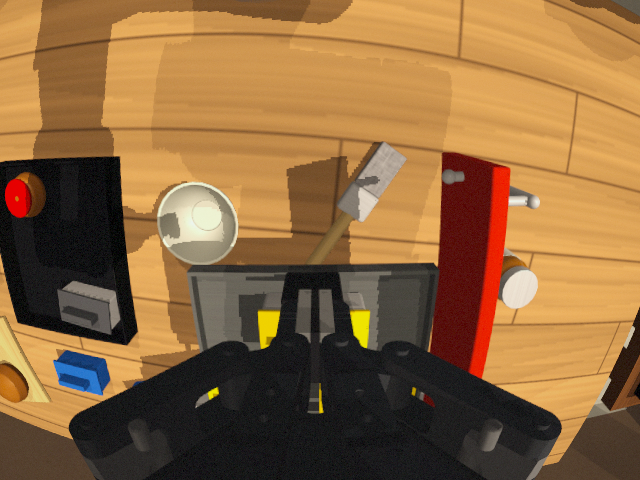

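```bash
python3 -m jog '[[255,-0.001,0.003,0.05,0,0,0],[255,-0.001,0.003,0.1,0,0,0],[255,-0.001,0.003,0.138,0,0,0],[255,-0.001,0.003,0.138,0,0,0]]' 60
python3 -m jog '[[255,0,0.01,0,0,0,0],[255,0,0.02,0,0,0,0],[255,0,0.03,0,0,0,0],[255,0,0.035,0,0,0,0],[255,0,0.04,0,0,0,0],[255,0,0.045,0,0,0,0],[255,0,0.05,0,0,0,0]]' 60
python3 - <<'E'
from h import *
s=st();save("scene","s17.png",(200,100,430,280),3.4)
E
```

```text
time: 25.38
position: [0.3529, 0.0992, 0.217]
orientation: [-2.126, -2.309, 0.003]
ft_force: [0.5, 0.7, 0.7]
grip_width: -0.0
time: 26.25
position: [0.4025, 0.1034, 0.2167]
orientation: [-2.126, -2.309, 0.004]
ft_force: [-2.7, -0.0, 0.8]
grip_width: -0.001
t 26.25 p [0.4025 0.1034 0.2167] o [-2.126 -2.309  0.004] F [-2.7 -0.   0.8] g -0.001
```

View pics/s17.png

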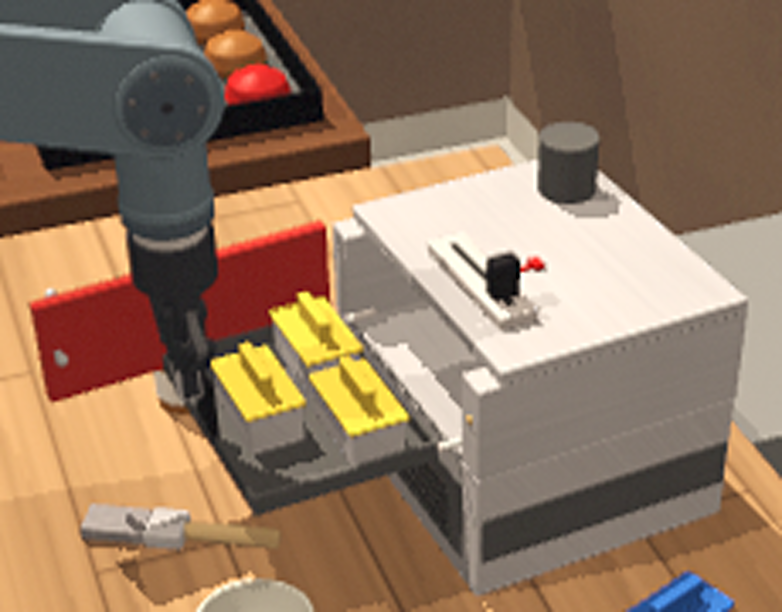

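```bash
python3 -m jog '[[255,0,0.006,0,0,0,0],[255,0,0.015,0,0,0,0],[255,0,0.025,0,0,0,0],[255,0,0.036,0,0,0,0],[255,0,0.047,0,0,0,0],[255,0,0.058,0,0,0,0],[255,0,0.069,0,0,0,0],[255,0,0.08,0,0,0,0],[255,0,0.091,0,0,0,0],[255,0,0.1,0,0,0,0],[255,0,0.107,0,0,0,0],[255,0,0.112,0,0,0,0]]' 60
python3 - <<'E'
from h import *
s=st();save("scene","s18.png",(200,100,430,280),3.4)
E
```

```text
time: 27.8
position: [0.5154, 0.1125, 0.2166]
orientation: [-2.127, -2.309, 0.003]
ft_force: [-2.4, 0.9, 1.4]
grip_width: 0.0
t 27.8 p [0.5154 0.1125 0.2166] o [-2.127 -2.309  0.003] F [-2.4  0.9  1.4] g 0.0
```

View pics/s18.png

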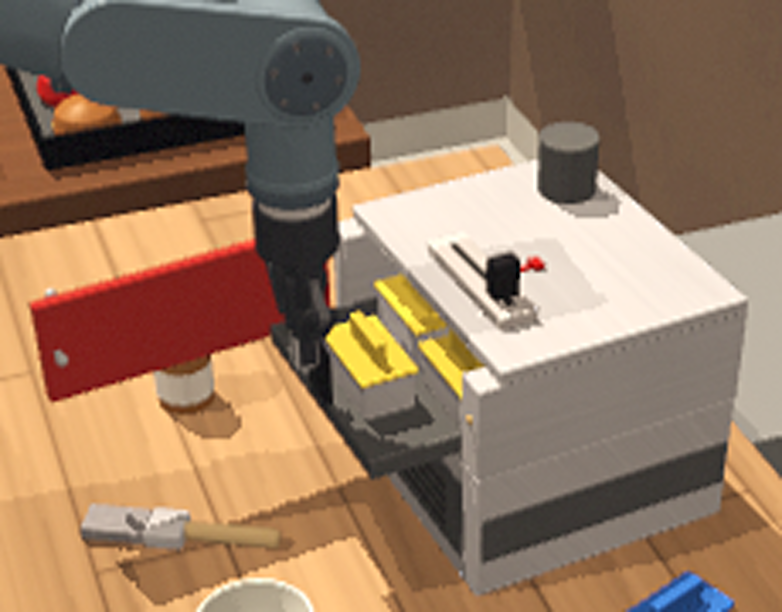

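```bash
python3 -m jog '[[255,0,0.006,0,0,0,0],[255,0,0.015,0,0,0,0],[255,0,0.025,0,0,0,0],[255,0,0.036,0,0,0,0],[255,0,0.047,0,0,0,0],[255,0,0.056,0,0,0,0],[255,0,0.064,0,0,0,0],[255,0,0.07,0,0,0,0],[255,0,0.075,0,0,0,0],[255,0,0.078,0,0,0,0],[255,0,0.08,0,0,0,0]]' 60
python3 - <<'E'
from h import *
s=st();save("scene","s19.png",(200,100,430,280),3.4);save("wrist","w19.png")
E
```

```text
time: 29.22
position: [0.5957, 0.1189, 0.2165]
orientation: [-2.127, -2.31, 0.002]
ft_force: [-2.1, 1.2, 0.5]
grip_width: 0.003
t 29.23 p [0.5957 0.1189 0.2165] o [-2.127e+00 -2.310e+00  2.000e-03] F [-2.1  1.2  0.5] g 0.003
```

View pics/s19.png

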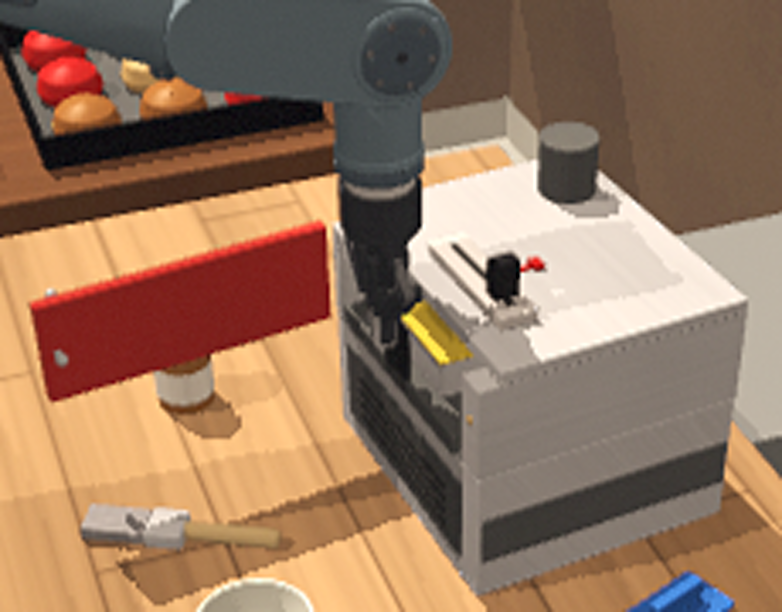

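View pics/w19.png

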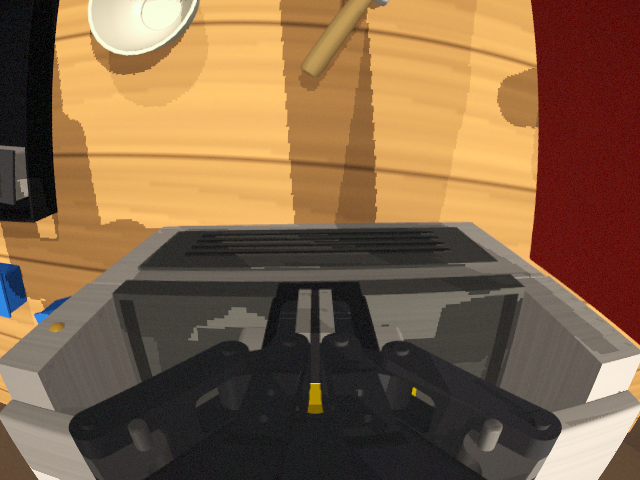

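Nearly home; continue until the stop force rises.

```bash
python3 -m jog '[[255,0,0.004,0,0,0,0],[255,0,0.007,0,0,0,0],[255,0,0.01,0,0,0,0],[255,0,0.01,0,0,0,0]]' 60;python3 -m jog '[[255,0,0.003,0,0,0,0],[255,0,0.004,0,0,0,0],[255,0,0.004,0,0,0,0]]' 60
```

```text
time: 29.82
position: [0.6056, 0.1197, 0.2164]
orientation: [-2.127, -2.309, 0.003]
ft_force: [-3.4, 0.4, 2.3]
grip_width: 0.002
time: 30.2
position: [0.6057, 0.1197, 0.2164]
orientation: [-2.122, -2.305, 0.015]
ft_force: [-22.6, -3.4, 11.2]
grip_width: -0.0
```

```bash
python3 -m jog '[[255,0,-0.02,0,0,0,0],[255,0,-0.06,0,0,0,0],[255,0,-0.08,-0.04,0,0,0],[255,0,-0.08,-0.1,0,0,0],[255,0,-0.08,-0.15,0,0,0],[255,0,-0.08,-0.15,0,0,0]]' 60
python3 - <<'E'
from h import *
s=st();save("top","t20.png",(140,80,340,380),2);save("wrist","w20.png");save("scene","s20.png",(180,100,410,280),3.4)
E
```

```text
time: 30.95
position: [0.5306, 0.1131, 0.3733]
orientation: [2.127, 2.311, -0.003]
ft_force: [0.5, -0.1, -0.5]
grip_width: -0.0
t 30.95 p [0.5306 0.1131 0.3733] o [ 2.127  2.311 -0.003] F [ 0.5 -0.1 -0.5] g -0.0
```

View pics/w20.png

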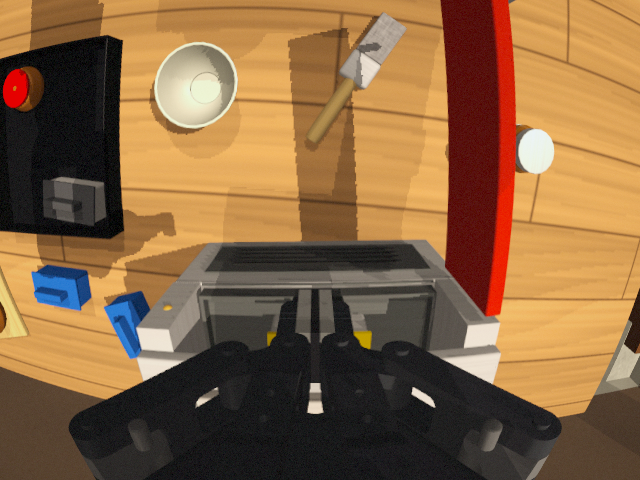

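View pics/t20.png

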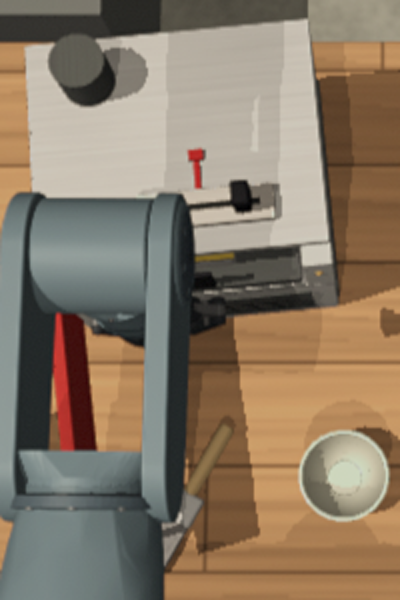

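View pics/s20.png

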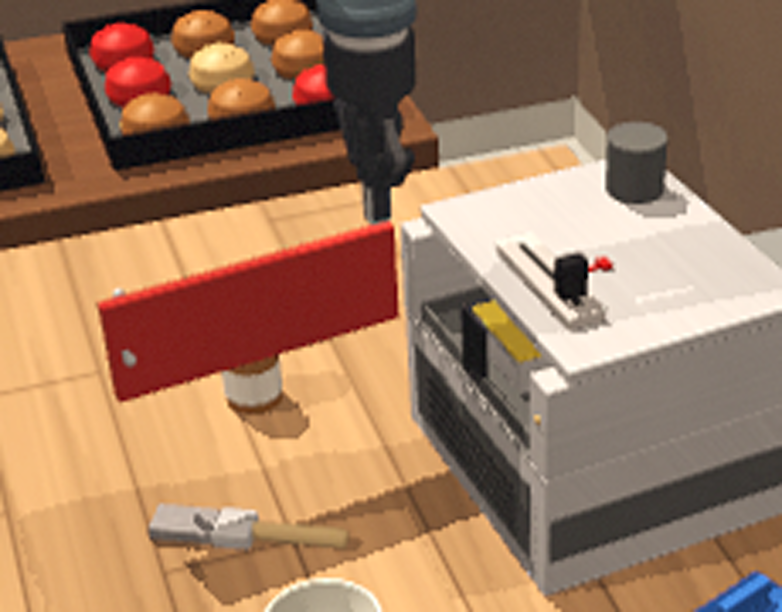

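```bash
cat > door.py <<'E'
from h import *
H=np.array([.583,.268]); A0=-84.8
def pose(phi,r=.2,off=.012):
    a=np.radians(A0-phi); u=np.array([np.cos(a),np.sin(a)]); n=np.array([np.cos(a-np.pi/2),np.sin(a-np.pi/2)])
    return H+r*u+off*n, 95.2-phi
E
python3 - <<'E'
from door import *
s=st();im=env.get_image("wrist")
print("hinge out",at(im,502,312,.26,s),"in",at(im,487,313,.26,s), "mid out",at(im,514,126,.26,s))
p,y=pose(87,.2,.06); print(p,y); go([*p,.37],y,s)
E
```

```text
t 31.1 p [0.5279 0.1132 0.3665] o [-2.122 -2.305  0.016] F [ 0.5  0.1 -0.2] g -0.001
hinge out [0.57275063 0.26470827 0.26      ] in [0.57380702 0.25082501 0.26      ] mid out [0.43110444 0.24248024 0.26      ]
[0.37648702 0.29886079] 8.200000000000003
go [ 0.1975 -0.1356 -0.0018] [-0.58  0.6  86.53]
```

```bash
python3 -m jog '[[255,0.05,-0.034,0,0,0,10],[255,0.1,-0.068,0,0,0,20],[255,0.15,-0.1,0,0,0,30],[255,0.197,-0.136,0,0,0,40],[255,0.197,-0.136,0,0,0,50],[255,0.197,-0.136,0,0,0,60],[255,0.197,-0.136,0,0,0,70],[255,0.197,-0.136,0,0,0,80],[255,0.197,-0.136,0,0,0,86.5],[255,0.197,-0.136,0,0,0,86.5]]' 60
python3 - <<'E'
from door import *
s=st();p,y=pose(87,.2,.06); go([*p,.218],y,s);save("wrist","w21.png");print(s["qpos"])
E
```

```text
time: 32.4
position: [0.3754, 0.2981, 0.3661]
orientation: [3.132, 0.227, -0.027]
ft_force: [0.2, -0.2, -0.7]
grip_width: 0.005
t 32.4 p [0.3754 0.2981 0.3661] o [ 3.132  0.227 -0.027] F [ 0.2 -0.2 -0.7] g 0.005
go [ 0.0038 -0.0006  0.1481] [0.02 1.   0.08]
[ 0.41989655 -0.10660266  1.65727398  0.00446431  1.60774546  0.27545296]
```

View pics/w21.png

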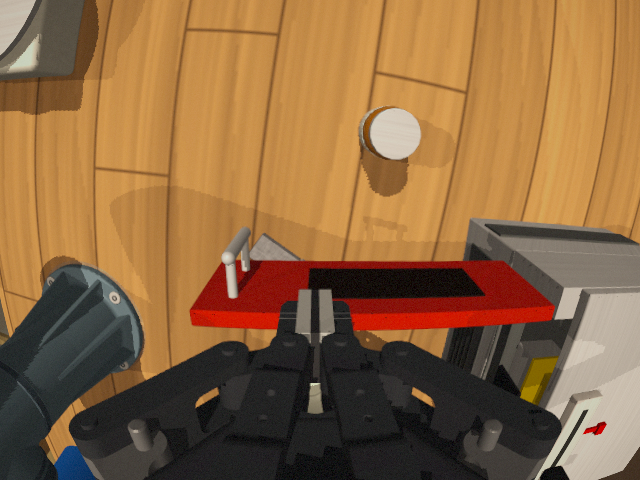

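```bash
python3 -m jog '[[255,0.003,0,0.05,0,1,0],[255,0.003,0,0.1,0,1,0],[255,0.003,0,0.148,0,1,0],[255,0.003,0,0.148,0,1,0]]' 60
python3 - <<'E'
from door import *
s=st()
for f in (87,83,79,75,71,67,63,59,55): p,y=pose(f,.2,.012); print(f,end=" ");go([*p,.218],y,s)
save("wrist","w22.png")
E
```

```text
time: 32.95
position: [0.3731, 0.2969, 0.2144]
orientation: [3.13, 0.231, -0.013]
ft_force: [0.1, -0.5, 0.7]
grip_width: 0.003
t 32.95 p [0.3731 0.2969 0.2144] o [ 3.13   0.231 -0.013] F [ 0.1 -0.5  0.7] g 0.003
87 go [ 0.0034  0.0465 -0.0035] [0.15 0.48 0.26]
83 go [ 0.003   0.0605 -0.0034] [ 0.14  0.48 -3.74]
79 go [ 0.0036  0.0745 -0.0034] [ 0.12  0.49 -7.74]
75 go [ 0.0051  0.0884 -0.0034] [  0.1    0.49 -11.74]
71 go [ 0.0076  0.1021 -0.0034] [  0.08   0.5  -15.74]
67 go [ 0.0111  0.1157 -0.0034] [  0.07   0.5  -19.74]
63 go [ 0.0155  0.129  -0.0034] [  0.05   0.5  -23.74]
59 go [ 0.0208  0.1419 -0.0034] [  0.03   0.51 -27.74]
55 go [ 0.027   0.1544 -0.0034] [ 1.000e-02  5.100e-01 -3.174e+01]
```

View pics/w22.png

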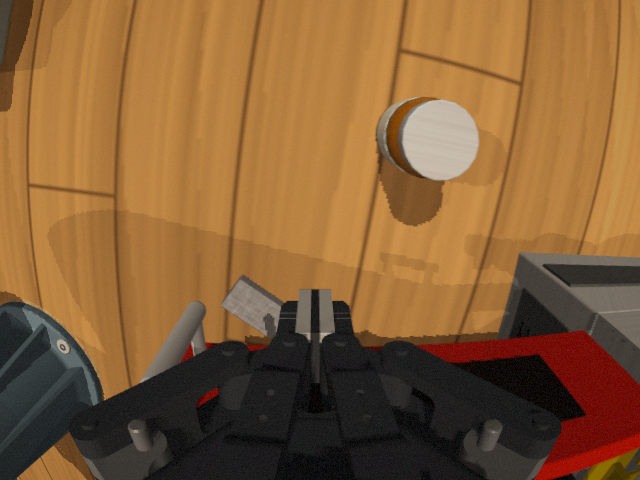

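```bash
python3 - <<'E'
from door import *
s=st()
for f in (87,83,79,75,71,67,63,59,55,51): p,y=pose(f,.17,.012); print(f,end=" ");go([*p,.218],y,s)
E
```

```text
t 33.0 p [0.375  0.2978 0.2174] o [ 3.132  0.231 -0.005] F [0.6 0.4 1.1] g 0.001
87 go [ 0.0314  0.0473 -0.0006] [0.07 0.18 0.24]
83 go [ 0.0309  0.0591 -0.0006] [ 0.06  0.18 -3.76]
79 go [ 0.0313  0.071  -0.0006] [ 0.05  0.19 -7.76]
75 go [ 0.0325  0.0829 -0.0006] [  0.05   0.19 -11.76]
71 go [ 0.0345  0.0946 -0.0006] [  0.04   0.19 -15.76]
67 go [ 0.0373  0.1061 -0.0006] [  0.03   0.19 -19.76]
63 go [ 0.0409  0.1175 -0.0006] [  0.03   0.19 -23.76]
59 go [ 0.0453  0.1285 -0.0006] [ 2.000e-02  2.000e-01 -2.776e+01]
55 go [ 0.0505  0.1392 -0.0006] [ 1.000e-02  2.000e-01 -3.176e+01]
51 go [ 0.0564  0.1496 -0.0006] [ 1.000e-02  2.000e-01 -3.576e+01]
```

```bash
python3 -m jog '[[255,0.031,0.02,0,0,0,0],[255,0.031,0.04,0,0,0,0],[255,0.031,0.047,0,0,0,0],[255,0.031,0.053,0,0,0,-2],[255,0.031,0.059,0,0,0,-4],[255,0.031,0.071,0,0,0,-8],[255,0.0325,0.083,0,0,0,-12],[255,0.0345,0.0945,0,0,0,-16],[255,0.037,0.106,0,0,0,-20],[255,0.041,0.1175,0,0,0,-24],[255,0.045,0.1285,0,0,0,-28],[255,0.0505,0.139,0,0,0,-32]]' 60
python3 - <<'E'
from door import *
s=st()
save("wrist","w23.png");save("scene","s23.png",(180,100,410,280),3.4)
for f in range(52,8,-4): p,y=pose(f,.17,.012); print(f,end=" ");go([*p,.218],y,s)
E
```

```text
time: 34.5
position: [0.4461, 0.1679, 0.2192]
orientation: [2.946, 1.09, -0.001]
ft_force: [-0.3, 0.5, -0.7]
grip_width: -0.0
t 34.5 p [0.4461 0.1679 0.2192] o [ 2.946e+00  1.090e+00 -1.000e-03] F [-0.3  0.5 -0.7] g -0.0
52 go [-0.0013  0.0088  0.0012] [ 0.02  0.06 -2.57]
48 go [-0.0012  0.0207  0.0012] [ 0.02  0.06 -6.57]
44 go [-0.0003  0.0326  0.0012] [  0.02   0.06 -10.57]
40 go [0.0015 0.0443 0.0012] [  0.02   0.06 -14.57]
36 go [0.0041 0.0559 0.0012] [ 1.000e-02  6.000e-02 -1.857e+01]
32 go [0.0075 0.0674 0.0012] [ 1.000e-02  6.000e-02 -2.257e+01]
28 go [0.0116 0.0785 0.0012] [ 1.000e-02  6.000e-02 -2.657e+01]
24 go [0.0166 0.0893 0.0012] [ 1.000e-02  6.000e-02 -3.057e+01]
20 go [0.0222 0.0998 0.0012] [ 1.000e-02  6.000e-02 -3.457e+01]
16 go [0.0286 0.1098 0.0012] [  0.     0.06 -38.57]
12 go [0.0357 0.1193 0.0012] [  0.     0.06 -42.57]
```

View pics/s23.png

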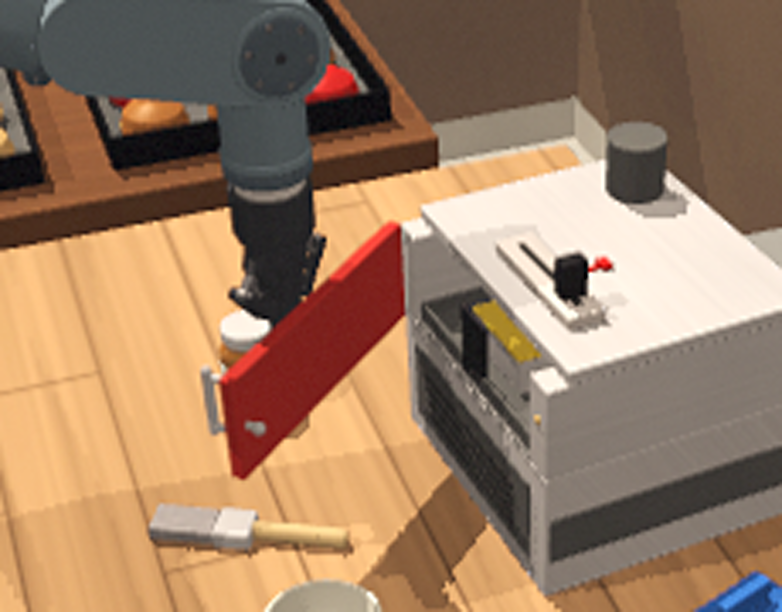

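View pics/w23.png

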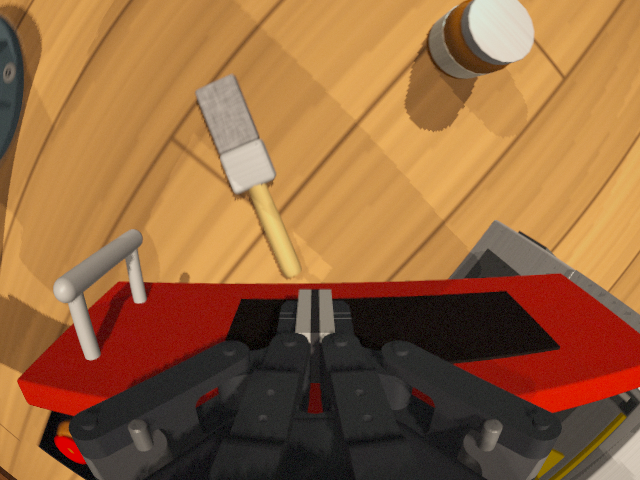

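```bash
python3 -m jog '[[255,-0.001,0.009,0,0,0,-3],[255,-0.001,0.021,0,0,0,-6.5],[255,0,0.0325,0,0,0,-10.5],[255,0.0015,0.044,0,0,0,-14.5],[255,0.004,0.056,0,0,0,-18.5],[255,0.0075,0.067,0,0,0,-22.5],[255,0.0115,0.0785,0,0,0,-26.5],[255,0.0165,0.089,0,0,0,-30.5],[255,0.022,0.1,0,0,0,-34.5],[255,0.0285,0.11,0,0,0,-38.5],[255,0.0355,0.119,0,0,0,-42.5],[255,0.0355,0.119,0,0,0,-42.5]]' 60
python3 - <<'E'
from door import *
s=st()
save("wrist","w24.png");save("scene","s24.png",(180,100,410,280),3.4)
for f in range(12,-4,-2): p,y=pose(f,.17,.012); print(f,end=" ");go([*p,.218],y,s)
E
```

```text
time: 36.1
position: [0.5514, 0.1004, 0.22]
orientation: [2.354, 2.078, 0.0]
ft_force: [-0.1, 0.2, -0.4]
grip_width: -0.003
t 36.1 p [0.5514 0.1004 0.22  ] o [2.354 2.078 0.   ] F [-0.1  0.2 -0.4] g -0.003
12 go [ 0.0001 -0.0004  0.002 ] [ 0.07  0.06 -0.34]
10 go [-0.0002  0.0055  0.002 ] [ 0.07  0.06 -2.34]
8 go [-0.0002  0.0115  0.002 ] [ 0.07  0.06 -4.34]
6 go [-0.0001  0.0174  0.002 ] [ 0.07  0.06 -6.34]
4 go [0.0003 0.0233 0.0021] [ 0.07  0.06 -8.34]
2 go [0.0008 0.0293 0.0021] [  0.06   0.06 -10.34]
0 go [0.0016 0.0352 0.0021] [  0.06   0.07 -12.34]
-2 go [0.0025 0.041  0.0021] [  0.06   0.07 -14.34]
```

View pics/s24.png

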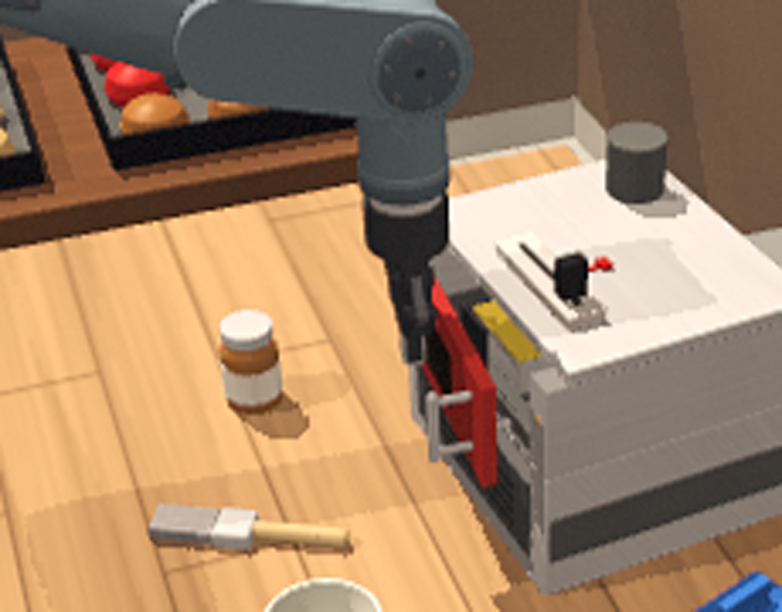

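View pics/w24.png

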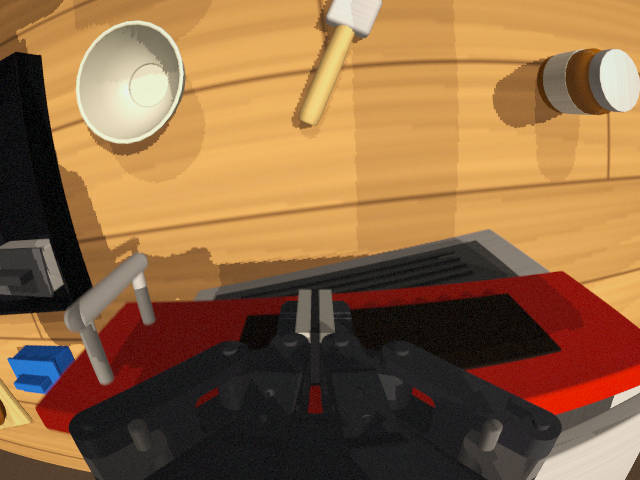

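```bash
python3 -m jog '[[255,0,0.0055,0,0,0,-2],[255,0,0.0115,0,0,0,-4],[255,0,0.0175,0,0,0,-6],[255,0,0.0235,0,0,0,-8],[255,0.001,0.029,0,0,0,-10],[255,0.001,0.029,0,0,0,-10]]' 60
python3 -m jog '[[255,0,0.003,0,0,0,-1],[255,0,0.006,0,0,0,-2],[255,0,0.006,0,0,0,-2]]'
```

```text
time: 36.95
position: [0.5769, 0.0978, 0.2183]
orientation: [-2.161, -2.274, 0.01]
ft_force: [-11.6, -0.7, 1.9]
grip_width: 0.001
time: 37.33
position: [0.582, 0.0979, 0.2174]
orientation: [-2.119, -2.311, 0.013]
ft_force: [-0.7, 0.3, -0.5]
grip_width: -0.001
```

```bash
python3 - <<'E'
from door import *
s=st()
save("wrist","w25.png");save("scene","s25.png",(180,100,410,280),3.4)
E
```

```text
t 37.33 p [0.582  0.0979 0.2174] o [-2.119 -2.311  0.013] F [-0.7  0.3 -0.5] g -0.001
```

View pics/s25.png

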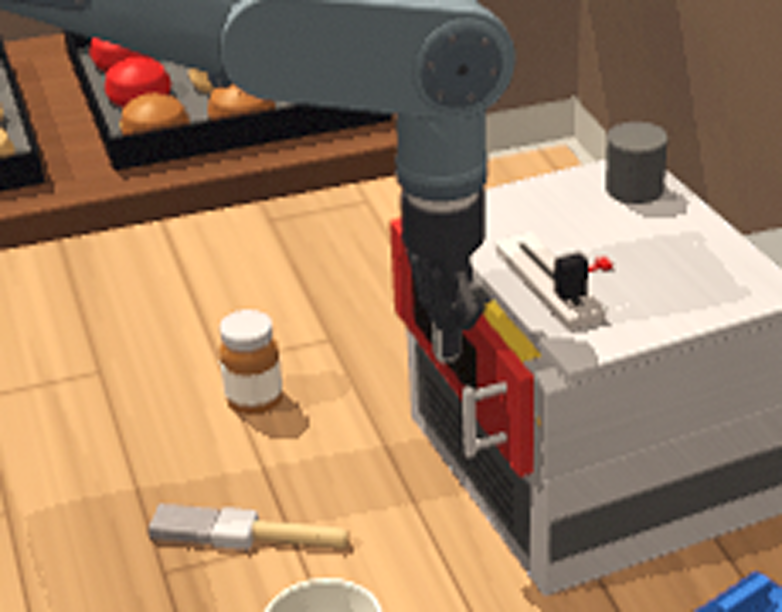

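```bash
python3 -m jog '[[255,0,0.003,0,0,0,0],[255,0,0.006,0,0,0,0],[255,0,0.006,0,0,0,0]]';python3 -m jog '[[255,0,0.003,0,0,0,0],[255,0,0.004,0,0,0,0],[255,0,0.004,0,0,0,0]]'
```

```text
time: 37.8
position: [0.5854, 0.099, 0.2168]
orientation: [-2.113, -2.308, 0.02]
ft_force: [-17.8, 0.1, 3.0]
grip_width: -0.001
time: 38.17
position: [0.585, 0.0999, 0.2156]
orientation: [-2.105, -2.304, 0.032]
ft_force: [-21.2, 0.2, 6.7]
grip_width: -0.001
```

```bash
python3 -m jog '[[255,0,-0.02,0,0,0,0],[255,0,-0.04,-0.04,0,0,0],[255,0,-0.04,-0.1,0,0,0],[255,0,-0.04,-0.16,0,0,0],[200,0,0.02,-0.22,-1,0,0],[100,0,0.04,-0.24,-1,0,0],[60,0,0.04,-0.24,-1,0,0],[60,0,0.04,-0.24,-1,0,0]]'
python3 - <<'E'
from door import *
s=st()
save("wrist","w26.png");save("scene","s26.png",(180,100,410,280),3.4);save("top","t26.png",(140,80,340,380),2)
E
```

```text
time: 39.17
position: [0.6315, 0.1039, 0.4531]
orientation: [-2.112, -2.312, 0.014]
ft_force: [0.2, 0.1, -0.9]
grip_width: 0.757
t 39.17 p [0.6315 0.1039 0.4531] o [-2.112 -2.312  0.014] F [ 0.2  0.1 -0.9] g 0.757
```

View pics/w26.png

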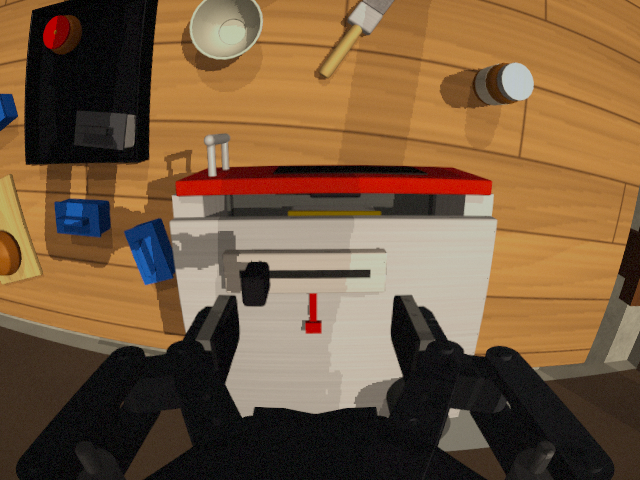

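View pics/s26.png

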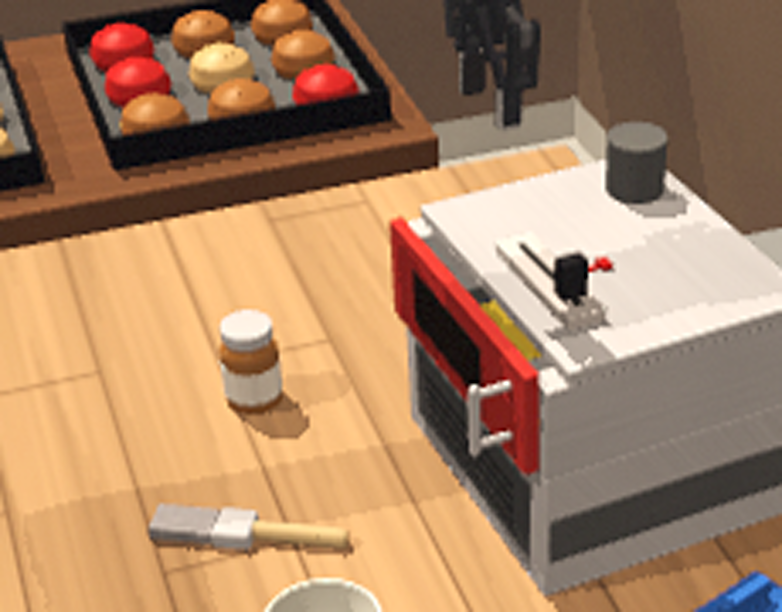

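```bash
python3 - <<'E'
from door import *
save("wrist","w27.png",(215,235,395,345),4.4)
E
```

```text
(no output)
```

View pics/w27.png

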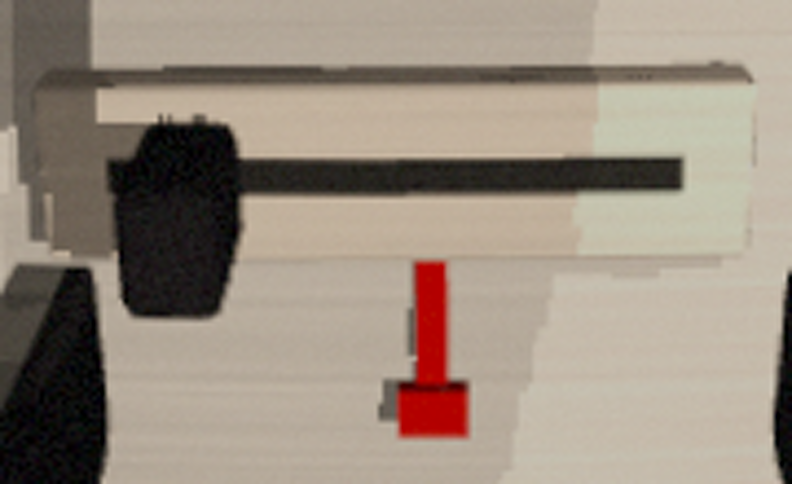

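```bash
python3 - <<'E'
from door import *
s=st();im=env.get_image("wrist");c=lambda u,v:(215+u/4.4,235+v/4.4)
a=np.radians(5.2)
def yy(p): return round(-np.sin(a)*p[0]+np.cos(a)*p[1],4)
v=at(im,*c(176,255),.314,s);p=at(im,*c(431,270),.266,s);q=at(im,*c(433,410),.266,s)
print(v,yy(v),p,yy(p),q,yy(q))
S0=at(im,*c(105,175),.274,s);S1=at(im,*c(682,172),.274,s);print("slot",S0,yy(S0),S1,yy(S1))
go([.687,.058,.36],95.2,s);go([.687,.058,.30],95.2,s)
E
```

```text
t 39.38 p [0.6309 0.1039 0.4534] o [-2.112 -2.312  0.014] F [-0.3 -0.5  0.2] g 0.765
[0.6872036  0.05874986 0.314     ] -0.0038 [0.70895083 0.10767486 0.266     ] 0.043 [0.74410544 0.1111998  0.266     ] 0.0433
slot [0.68996287 0.03776516 0.274     ] -0.0249 [0.67838716 0.15718198 0.274     ] 0.0951
go [-0.0509  0.0529  0.0927] [-0.75 -0.07 -0.01]
go [-0.051   0.0537  0.1527] [-0.75 -0.07 -0.01]
```

```bash
python3 -m jog '[[60,-0.051,0.054,0.04,-0.7,0,0],[60,-0.051,0.054,0.04,-0.7,0,0],[60,-0.051,0.054,0.09,-0.7,0,0],[60,-0.051,0.054,0.13,-0.7,0,0],[60,-0.051,0.054,0.152,-0.7,0,0],[60,-0.051,0.054,0.152,-0.7,0,0]]' 20
python3 - <<'E'
from door import *
s=st();go([.687,.0585,.3],95.2,s)
save("wrist","w28.png")
E
```

```text
time: 40.17
position: [0.686, 0.0583, 0.2986]
orientation: [-2.115, -2.316, 0.004]
ft_force: [0.1, 0.4, 0.7]
grip_width: 0.763
t 40.17 p [0.686  0.0583 0.2986] o [-2.115 -2.316  0.004] F [0.1 0.4 0.7] g 0.763
go [ 0.0001  0.001  -0.0014] [-0.3  -0.13 -0.01]
```

View pics/w28.png

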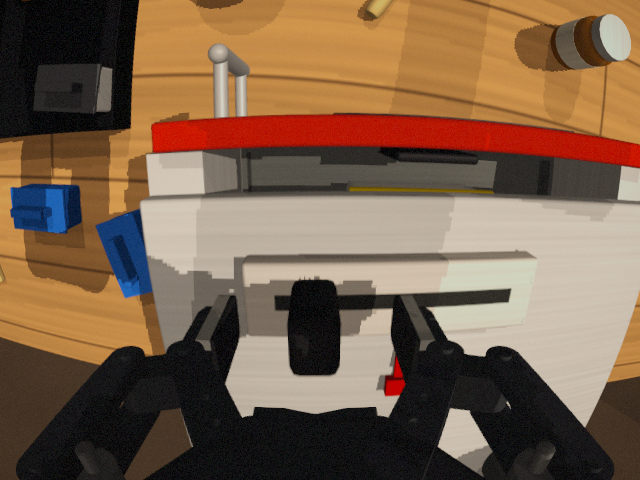

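```bash
python3 -m jog '[[255,0,0,0,0,0,0],[255,0,0,0,0,0,0],[255,0,0,0,0,0,0],[255,0,0,0,0,0,0],[255,0.01,0,0,0,0,0],[255,0.02,0,0,0,0,0],[255,0.03,0,0,0,0,0],[255,0.04,0,0,0,0,0],[255,0.0475,0,0,0,0,0],[255,0.0475,0,0,0,0,0],[255,0.0475,0,0,0,0,0]]' 20
python3 - <<'E'
from door import *
s=st();p=s["position"];a=np.radians(5.2);print(-np.sin(a)*p[0]+np.cos(a)*p[1])
E
python3 -m jog '[[100,0,0,0,0,0,0],[60,0,0,0,0,0,0],[60,0,0,0,0,0,0],[60,0,0,-0.06,0,0,0],[60,0,-0.03,-0.1,0,0,0],[60,-0.0,-0.06,-0.15,0,0,0],[60,-0.0,-0.06,-0.15,0,0,0]]' 20
python3 - <<'E'
from door import *
s=st();save("wrist","w29.png",(215,235,395,345),4.4);save("top","t29.png",(150,85,310,205),5)
E
```

```text
time: 41.6
position: [0.6828, 0.1061, 0.3024]
orientation: [-2.117, -2.319, -0.002]
ft_force: [-2.5, 1.2, 6.6]
grip_width: 0.23
t 41.6 p [0.6828 0.1061 0.3024] o [-2.117e+00 -2.319e+00 -2.000e-03] F [-2.5  1.2  6.6] g 0.23
0.04378926233930447
time: 42.48
position: [0.6231, 0.1004, 0.4593]
orientation: [2.113, 2.316, 0.013]
ft_force: [0.6, -0.5, 0.0]
grip_width: 0.765
t 42.48 p [0.6231 0.1004 0.4593] o [2.113 2.316 0.013] F [ 0.6 -0.5  0. ] g 0.765
```

View pics/w29.png

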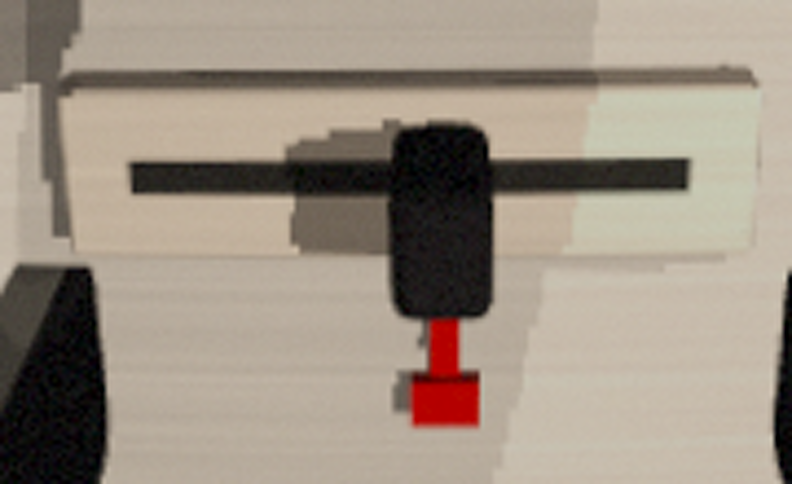

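```bash
python3 -m jog '[[60,0,-0.06,-0.02,0,0,0],[60,0,-0.12,-0.04,0,0,0],[60,0,-0.18,-0.04,0,0,0],[60,0.06,-0.22,-0.04,0,0,0],[60,0.12,-0.22,-0.04,0,0,0],[60,0.18,-0.22,-0.04,0,0,0],[60,0.24,-0.22,-0.04,0,0,0],[60,0.24,-0.22,-0.04,0,0,0],[60,0.24,-0.22,-0.04,0,0,0]]'
python3 - <<'E'
from door import *
s=st();save("top","t30.png");save("scene","s30.png");save("scene","s30c.png",(280,100,430,280),3.3);save("top","t30c.png",(140,80,340,240),4)
E
```

```text
time: 43.7
position: [0.3823, 0.3192, 0.4913]
orientation: [-2.116, -2.32, 0.002]
ft_force: [0.4, 1.0, 0.4]
grip_width: 0.764
t 43.7 p [0.3823 0.3192 0.4913] o [-2.116e+00 -2.320e+00  2.000e-03] F [0.4 1.  0.4] g 0.764
```

View pics/t30.png

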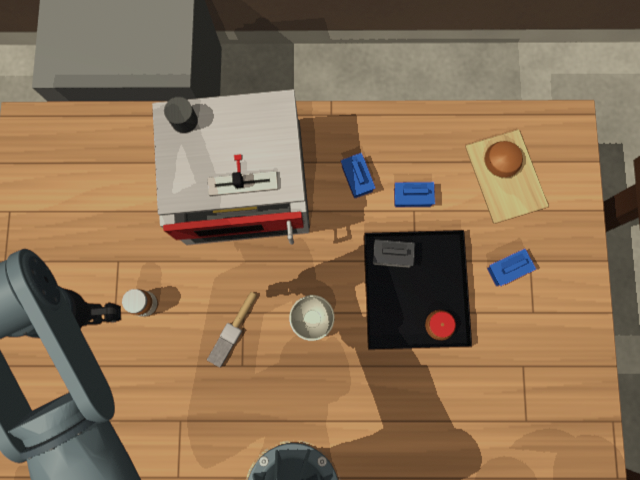

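View pics/s30c.png

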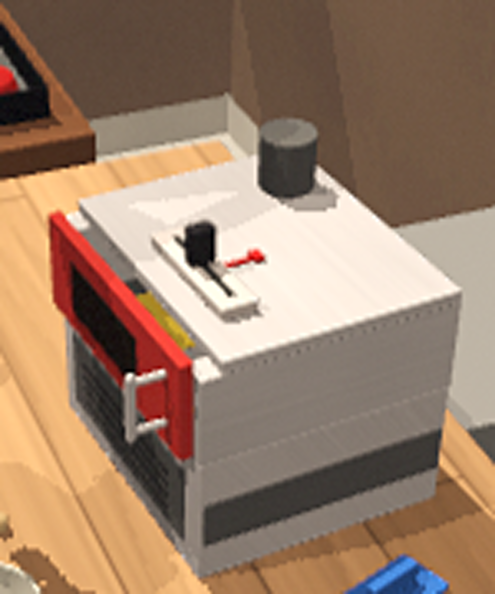

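View pics/t30c.png

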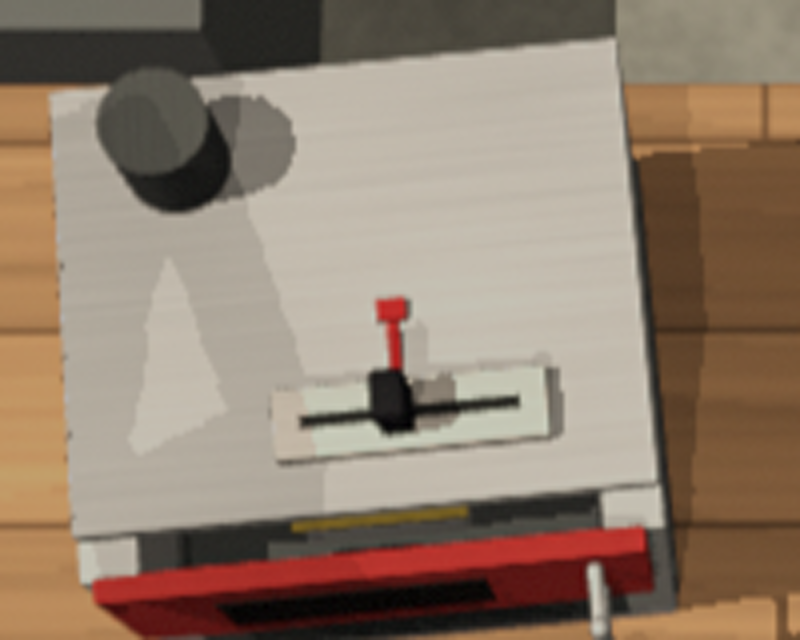

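```bash
python3 - <<'E'
from door import *
im=env.get_image("top");a=np.radians(5.2);c=lambda u,v:(140+u/4,80+v/4)
for n,u,v,z in [("vent",388,390,.314),("ventbase",400,412,.274),("ptr head",393,310,.266),("ptr base",397,365,.266)]:
    p=at(im,*c(u,v),z);print(n,np.round(p,4),round(-np.sin(a)*p[0]+np.cos(a)*p[1],4))
st();env.job_done();st()
E
```

```text
vent [0.6855 0.1057 0.314 ] 0.0431
ventbase [0.6851 0.1052 0.274 ] 0.0426
ptr head [0.7453 0.1116 0.266 ] 0.0436
ptr base [0.7139 0.1087 0.266 ] 0.0435
t 43.95 p [0.3828 0.3181 0.4933] o [-2.121 -2.318 -0.004] F [-0.5 -0.4  0.8] g 0.76
the job is handed in; nothing more can be done
the job is handed in; nothing more can be done
```

The job is done and handed in at about 44 s of robot time, with no check failing. Only three yellow-lidded tins were present. All three stand on the tray, two in the back row and one in front of them.

- **Tray:** I pushed it in by its tab until the stop force rose to about 22 N. All three tins stood upright before the push. Afterwards I could only see the front one, through the mouth, and it was still upright.
- **Door:** It resisted with about 12 N, snapped through the catch, and then met a hard stop at about 20 N. In the last pictures it sits parallel to the oven front.
- **Vent:** The slider is level with the red pointer to within about 1 mm, in both the top and wrist views.
- **Left in place:** The grey-lidded tin and the roll are still in the crate. The bowl, the jar, the brush and the blue look-alikes show no visible change, and the arm ended clear of everything.

I did not see any tin get knocked aside. The two tins in the back row could not be seen again once the tray was fully in.

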